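Walk the basking slate home under its lamp

TASK

Lay the toothbrush lengthwise on the cork mat on the right, out of the slate's way, and let go of it. Then walk the heavy slate away from you to the aluminium stop rail by pushing its two near corners in turn, left, right, left and so on, the first three pushes each turning it to about ten degrees past square and none past 30 degrees, until it sits flush and square against the rail, within the rail's two ends, with the water bowl still standing in the middle of it and without lifting the slate or knocking the other things about. Last, swing the green lamp fully round to its stop over the slate.

Things in the scene. Friction and masses are not known exactly. Their poses are not given: they have to be found in the camera images.
- bay: Fixed bay: aluminium stop rail 20 thick, 200 long, 22 high (mm), a flat sea-green floor patch 125 x 200 before it. Origin: on the work surface, middle of the rail's near face. x points from patch to rail, away from the robot; y left along the rail; z up; turned up to 8 degrees. Lamp post at x +30, y +240: radius 8, 244 high, round foot radius 42, 14 high
- slate: Grey slate tile 120 (x, depth) x 160 (y, width) x 18 mm on a cork pad 80 x 100 x 12 mm: its overhanging edge spans heights 12 to 30 mm. 0.7 to 0.93 kg. A push near a corner turns it about a point 40 to 110 mm beyond its middle. Origin: underside middle; x to the rail, y left. Starts 90 to 115 mm short of the rail, almost square; home has its origin 60 mm before the rail
- slate_vein (a point): The middle of the pale vein on the slate's top; its x axis runs along the vein, 45 degrees left of the slate's x. The angle between it and the bay's x is under 45 degrees when the slate's left side is ahead, over 45 degrees when the right side is ahead
- slate_front (a point): Middle of the slate's far edge (the one that meets the rail), 21 mm above the work surface when the slate lies flat
- water_bowl: Blue glazed water bowl, rim radius 42 mm, 30 mm high, empty, 0.14 kg, standing loose in the middle of the slate (its rim 60 mm above the work surface). Origin: middle of its underside
- toothbrush: Blue toothbrush, 185 mm long, bristles up, lying across the bay between slate and rail. Origin: underside, mid-length. Handle 14 wide, 12 high from x -92 to +12 mm; 8 mm wide neck to +62; head to +92, bristles up to 18 mm. Grip it across the handle at about x = -15 mm. 25 g
- mat: Cork mat, fixed, 240 mm (x) x 100 mm (y) x 4 mm, to the right of the bay. Origin: middle of its underside; its top is 4 mm up
- lamp (a joint): Angle of the lamp arm about its post, rad. 0 = at its stop, lamp over the slate's home; grows as the lamp swings clockwise seen from above (to the left and towards the robot). Stays where left (0.15 N m moves it). Starts at 1.2 to 1.55, limit 1.75. To bring it home push it to the right and away from the robot
- lamp_center (a point): Middle of the lamp's upright cylindrical green hood, 32 mm radius, hood from 160 to 225 mm above the work surface; this point is 195 mm up. The arm (14 mm thick, centred 233 mm up) runs from it to the post's top, 256 mm from the post's axis
- lamp_pivot (a point): On the lamp post's axis, 195 mm up: the hinge the arm turns on, 256 mm from lamp_center
- bowls: Bystander: two stacked glazed bowls, 124 mm wide, 62 mm high in all, origin under the middle
- clipper: Bystander: steel nail clipper, 80 mm long, lying flat
- food_jar: Bystander: amber food jar, 72 mm wide, 100 mm high
- mug: Bystander: white mug, 80 mm wide, 90 mm high
There are look-alikes about, which are no part of the job. What is meant by the slate is not purple or yellow, and is the smaller of those in its own colour.

How it is judged:
By the outcome, as a careful person would: the job done as asked, in the order asked, and still so for the second after the job is handed in, with the robot touching nothing.
It also fails if it takes over 72 s, if anything falls off the work surface, if the arm or the gripper's body presses on something with over 40 N, if the wrist force passes 120 N, or if a joint passes its speed limit or range.

ROBOT

A 7-joint arm with a two-finger parallel gripper is mounted at the origin on the work surface. World frame = base frame: x ahead of the robot, y to its left, z up, the work surface at z = 0. Lengths are in m, angles in rad, forces in N, time in s.
With the tool pointing down it reaches from about 0.4 to 0.85 m from the base axis. Payload 4.5 kg.
Tool frame: the origin (TCP) lies midway between the tips of the shut fingers; the grasp point (between the pads) lies 19 mm behind it (manip.tcp_to_grasp is the distance from the TCP to the grasp point, in m); z points along the fingers, y is the direction in which the jaws open and shut (so a half turn about z gives the same grasp; the last joint's range is limited). The gripper opens to 85 mm and grips with 20 to 120 N. Pads are 22 mm wide; open, the fingers measure 114 mm over their backs; the gripper's body (76 mm by 85 mm) begins 54 mm behind the grasp point. The pads swing forward as they close: fully open they stand 13 mm farther back than shut.
Start: joints at [-1.192, 0.689, -0.195, 1.565, 0.157, 0.902, -0.215], TCP at [0.211, 0.588, 0.231] pointing down, gripper open.
Joint ranges: [-3.01, 3.01], [-0.46, 2.08], [-1.47, 1.51], [0.13, 2.56], [-1, 4.14], [0.04, 2.09], [-2.66, 2.66]. Speed limits (rad/s): [2.57, 2.57, 3.14, 3.14, 3.14, 3.14, 3.14].

INTERFACE

Orientations are given as [roll, pitch, yaw] about the fixed x, y, z axes, in that order (R = Rz(yaw) Ry(pitch) Rx(roll)).
In Python, from plant import manip gives the robot as it stands.
- The arm moves only by the tool apply_moves, never from a script. Its argument "motion" is a list that holds one entry, the list of rows, each a list of 5 numbers: the shift along the tool's x, y, z in mm, then the turn about the tool's z in rad, then the gripper command: -1 is shut, 1 is fully open, values between are in proportion. A call has 1 to 8 rows; each row shifts and turns the commanded pose from where the row before left it, along the tool's axes as they then stand; what a row does not reach is not made up. A row lasts 1/12 s, in which the tool goes at most 41.7 mm and 7.16 degrees, less where a joint would pass 70% of its speed; a pose out of reach is approached as far as the arm can. A call with a gripper value outside its range is refused whole. The fingers move at their own pace and stop on an object; the grip force is fixed at half the most. Time passes only in rows, so rows that do not move let the fingers close. It gives the time, the measured TCP pose, the force and the opening at its end, in the units of the state.
- manip.get_obs(): the state, without advancing time (a new reading comes with each control period).
- manip.camera(name): name is "side" or "top"; returns (picture, depth): 400x640x3 uint8, blue, green, red; 400x640 float32, m along the optical axis (not along the pixel's ray), 0 where there is no reading.
- manip.camera_params(name): a dict with "intrinsics" (3x3 intrinsics, pixels), "world_to_cam" (4x4, takes a point from world to camera coordinates). Camera axes: x right, y down, z forward; pixel columns grow to the right and rows downward; lengths in m; the calibration is good to about 2 mm. A picture is of the moment at which its call begins. camera_params takes no time and is no camera call.
- manip.finish_job(): hands the job in, once; it reports no verdict.
The state is a dict: "t": time; "joints": joint angles; "joint_velocities": joint speeds; "joint_torque": joint torques, N m; "position": TCP position; "orientation": TCP orientation; "force": force on the tool from outside, world axes, zero at the start; "torque": the same for the moment, N m; "finger_gap": finger opening in m.
Only numpy, scipy, OpenCV 4.12 (cv2) and the standard library are available. Lean on these libraries where they do the work, as an engineer would, in place of code of your own. Each camera call takes 0.05 s, during which the arm holds its last target.

## Working session

There is one attempt and no reset: what is moved stays moved. The work goes in short steps, Python scripts to look and compute and a tool call to move; the robot and the scene stay as the last step left them, time stands still between calls to the robot, and variables do not carry over. Pictures are saved under pics/ and viewed, and the job is handed in when it is done.

Besides the shell and the picture viewer there is one more tool, called after "Request:" as name(argument=value, ...), one argument or row to a line, values as JSON. apply_moves: Moves the arm, as the interface text tells. Its arguments: {"type":"object","properties":{"motion":{"type":"array"}},"required":["motion"]}

```bash
ls; mkdir -p pics
cat > h.py <<'E'
import numpy as np, cv2
from plant import manip
def snap(cam,name):
    im,d=manip.camera(cam); cv2.imwrite(f'pics/{name}.png',im); np.save(f'pics/{name}.npy',d); return im,d
def par(cam):
    p=manip.camera_params(cam); return np.array(p['intrinsics']),np.array(p['world_to_cam'])
def px(cam,u,v,z):
    K,T=par(cam); R=T[:3,:3];t=T[:3,3]; c=-R.T@t; r=R.T@np.linalg.solve(K,[u,v,1.]); s=(z-c[2])/r[2]; return c+s*r
def pd(cam,u,v,d):
    K,T=par(cam); pc=np.linalg.solve(K,[u,v,1.])*d; return T[:3,:3].T@(pc-T[:3,3])
def proj(cam,P):
    K,T=par(cam); q=K@(T[:3,:3]@np.array(P)+T[:3,3]); return q[:2]/q[2]
def crop(name,x0,y0,x1,y1,s,out):
    im=cv2.imread(f'pics/{name}.png')[y0:y1,x0:x1]; cv2.imwrite(f'pics/{out}.png',cv2.resize(im,None,fx=s,fy=s,interpolation=cv2.INTER_CUBIC))
E
python3 - <<'E'
from h import *
snap('top','t0');snap('side','s0')
o=manip.get_obs();print(o)
for c in('top','side'):
    K,T=par(c);print(K,-T[:3,:3].T@T[:3,3])
E
```

```text
pics
{'t': 0.1, 'joints': array([-1.19223271,  0.68990267, -0.19453377,  1.56625008,  0.15727701,
        0.90249576, -0.21508883]), 'joint_velocities': array([-0.00083045, -0.0037595 ,  0.0004871 , -0.00286815, -0.00088535,
       -0.00084854, -0.00086109]), 'joint_torque': array([-3.67334898e-03, -5.40604520e+01, -1.27189334e+00, -1.58986402e+01,
        9.27773392e-03,  4.35681155e-03, -9.19982341e-06]), 'position': array([0.21106462, 0.58765808, 0.23056031]), 'orientation': array([-3.13992852e+00,  9.49069280e-05,  2.79691413e+00]), 'force': array([-0.8626873 ,  0.31276649,  0.06292096]), 'torque': array([-0.01904296, -0.02413282, -0.02049798]), 'finger_gap': 0.0854126297800233}
[[480.41772046   0.         320.3571356 ]
 [  0.         480.41772046 197.01675815]
 [  0.           0.           1.        ]] [0.24472781 0.12949849 1.45738362]
[[489.35333971   0.         323.38658858]
 [  0.         489.35333971 206.49730228]
 [  0.           0.           1.        ]] [ 0.46027247 -1.01117937  1.42388512]
```

View pics/t0.png

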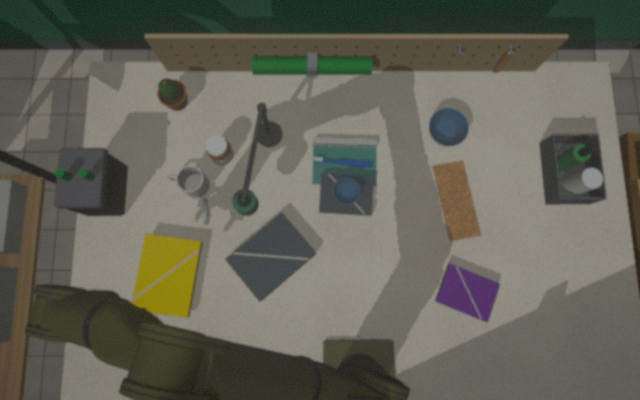

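View pics/s0.png

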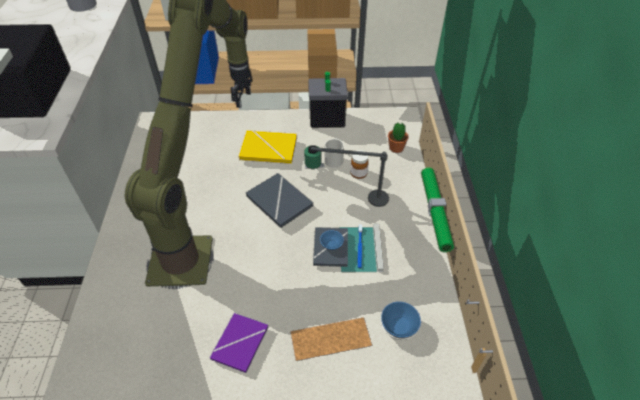

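Top view: four tiles. Yellow is at (167,275), purple at (467,291), the larger grey at (270,257), and the smaller grey with the bowl on it at (347,192), in front of the sea-green patch. The small grey one is the slate. I'll confirm with enlarged crops.

Run:
```python
from h import *
crop('t0',300,120,390,225,5.7,'t0a'); crop('t0',420,150,500,250,5.5,'t0b'); crop('s0',290,200,400,290,6,'s0a'); crop('t0',190,85,300,225,4.2,'t0c')
```

```text
(no output)
```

View pics/t0a.png

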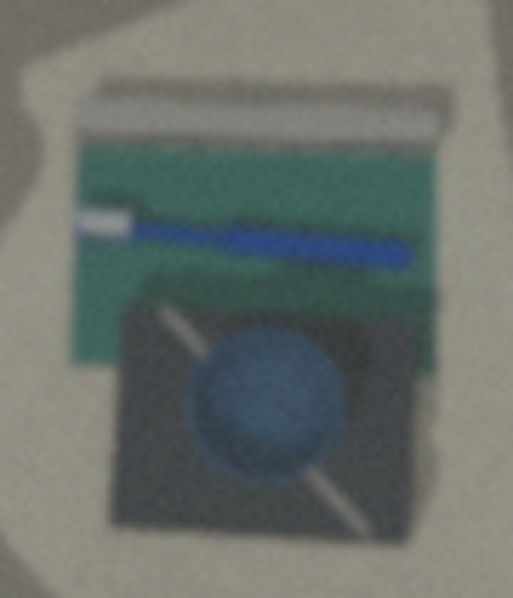

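View pics/t0b.png

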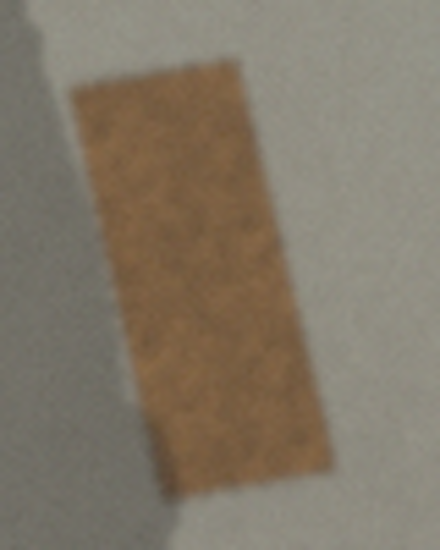

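View pics/s0a.png

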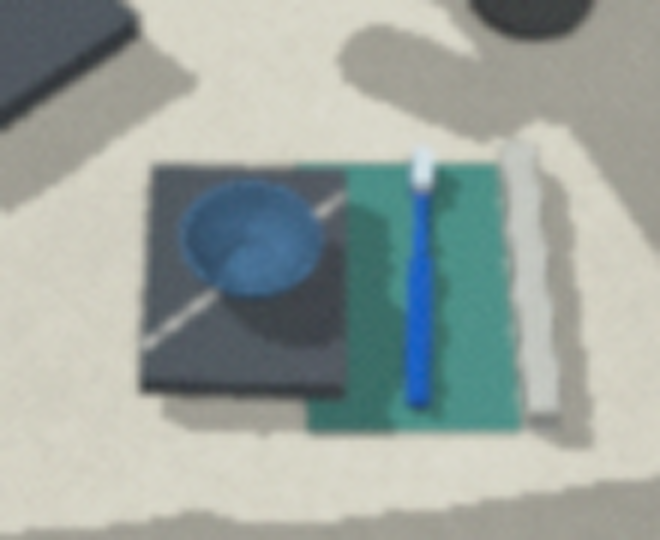

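View pics/t0c.png

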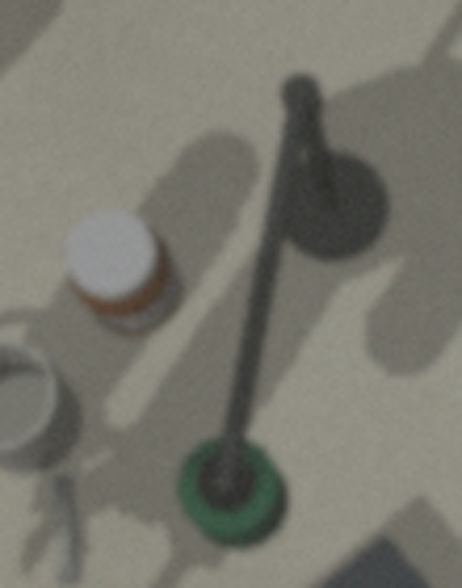

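Run:
```python
from h import *
np.set_printoptions(precision=4,suppress=True)
def A(x,y,z): return px('top',300+x/5.7,120+y/5.7,z)
def B(x,y,z): return px('top',420+x/5.5,150+y/5.5,z)
def C(x,y,z): return px('top',190+x/4.2,85+y/4.2,z)
def S(x,y,z): return px('side',290+x/6,200+y/6,z)
for n,p in dict(pTL=A(79,149,0),pTR=A(437,152,0),pBL=A(72,365,0),pBR=A(434,373,0),railTLnear=A(79,137,.022),railTRnear=A(436,141,.022),railTLfar=A(80,98,.022),railTRfar=A(440,106,.022),
 sTL=A(130,300,.03),sTR=A(420,315,.03),sBL=A(111,526,.03),sBR=A(408,545,.03),bowl=A(267,405,.06),
 tbh=A(78,222,.018),tbe=A(410,256,.012),
 m1=B(70,88,.004),m2=B(238,60,.004),m3=B(333,466,.004),m4=B(165,497,.004),
 lamp=C(228,490,.225),lamptop=C(230,475,.24),piv=C(300,95,.244),foot=C(338,205,.014),
 s_pTR=S(500,165,0),s_pBR=S(520,432,0),s_pTL=S(345,165,0),s_sTL=S(153,166,.03),s_sTR=S(345,170,.03),s_sBL=S(141,382,.03),s_sBR=S(343,386,.03),s_tbh=S(423,150,.018),s_tbe=S(418,406,.012)).items(): print(n,p)
```

```text
pTL [0.6907 0.1231 0.    ]
pTR [ 0.6883 -0.0754  0.    ]
pBL [0.5683 0.1276 0.    ]
pBR [ 0.5629 -0.0699  0.    ]
railTLnear [0.6908 0.1231 0.022 ]
railTRnear [ 0.6879 -0.0719  0.022 ]
railTLfar [0.713  0.1225 0.022 ]
railTRfar [ 0.7078 -0.0748  0.022 ]
sTL [0.5972 0.0964 0.03  ]
sTR [ 0.5883 -0.0592  0.03  ]
sBL [0.4746 0.1075 0.03  ]
sBR [ 0.4635 -0.0492  0.03  ]
bowl [0.5332 0.0261 0.06  ]
tbh [0.6439 0.1239 0.018 ]
tbe [ 0.6257 -0.0571  0.012 ]
m1 [ 0.6235 -0.2489  0.004 ]
m2 [ 0.6396 -0.3462  0.004 ]
m3 [ 0.4066 -0.384   0.004 ]
m4 [ 0.39   -0.2893  0.004 ]
lamp [0.4723 0.3059 0.225 ]
lamptop [0.4788 0.3028 0.24  ]
piv [0.7233 0.2632 0.244 ]
foot [0.7271 0.2589 0.014 ]
s_pTR [0.6972 0.127  0.    ]
s_pBR [ 0.6878 -0.0706  0.    ]
s_pTL [0.6008 0.1304 0.    ]
s_sTL [0.481  0.1097 0.03  ]
s_sTR [0.5976 0.1025 0.03  ]
s_sBL [ 0.4697 -0.0487  0.03  ]
s_sBR [ 0.5852 -0.0555  0.03  ]
s_tbh [0.648  0.1261 0.018 ]
s_tbe [ 0.629  -0.0586  0.012 ]
```

Confirmed in the crop: the small grey tile at about (347,192) carries the bowl and the pale vein, so it is the slate. The brush runs from its head at (314,159) to its handle end at (372,165). The mat is at about (457,200), the lamp hood at (245,202), and the rail's near edge runs from (314,144) to (376,145).

My measurements fit the sizes given:

| Item | Measured | Expected |
|---|---|---|
| Brush length | 0.185 m | 185 mm |
| Mat | 0.237 x 0.098 m | 240 x 100 mm |
| Rail | 0.198 m | 200 mm |

Next I'll plan the approach.

```bash
cat >> h.py <<'E'
def plan(x,y,z,yaw_deg,n,start=None):
    """rows in tool axes from measured pose (or start=(pos,yawdeg)) to target"""
    o=manip.get_obs()
    if start is None: p=np.array(o['position']);yw=o['orientation'][2]
    else: p=np.array(start[:3]);yw=np.radians(start[3])
    d=(np.array([x,y,z])-p)/n; dy=(np.radians(yaw_deg)-yw+np.pi)%(2*np.pi)-np.pi
    for i in range(n):
        a=yw+dy*i/n; tx=np.array([np.cos(a),np.sin(a),0]); ty=np.array([np.sin(a),-np.cos(a),0])
        print([round(float(d@tx*1e3),1),round(float(d@ty*1e3),1),round(float(-d[2]*1e3),1),round(float(-dy/n),3)])
    return
E
python3 - <<'E'
from h import *
plan(.29,.33,.31,130,8)
print();plan(.42,.1,.31,100,8,(.29,.33,.31,130))
E
```

```text
[-20.2, -27.0, -9.9, 0.066]
[-21.9, -25.6, -9.9, 0.066]
[-23.5, -24.1, -9.9, 0.066]
[-25.1, -22.5, -9.9, 0.066]
[-26.5, -20.8, -9.9, 0.066]
[-27.8, -19.0, -9.9, 0.066]
[-29.0, -17.1, -9.9, 0.066]
[-30.1, -15.2, -9.9, 0.066]

[-32.5, -6.0, -0.0, 0.065]
[-32.8, -3.9, -0.0, 0.065]
[-33.0, -1.7, -0.0, 0.065]
[-33.0, 0.4, -0.0, 0.065]
[-32.9, 2.6, -0.0, 0.065]
[-32.7, 4.7, -0.0, 0.065]
[-32.3, 6.9, -0.0, 0.065]
[-31.8, 9.0, -0.0, 0.065]
```

Request:
apply_moves(
  motion=[
    [[-20, -27, -10, 0.066, -0.2], [-22, -25.5, -10, 0.066, -0.2], [-23.5, -24, -10, 0.066, -0.2], [-25, -22.5, -10, 0.066, -0.2], [-26.5, -21, -10, 0.066, -0.2], [-28, -19, -10, 0.066, -0.2], [-29, -17, -10, 0.066, -0.2], [-30, -15, -10, 0.066, -0.2]],
  ],
)

```text
t: 0.77
position: [0.2902, 0.3288, 0.3115]
orientation: [-3.141, 0.0, 2.266]
force: [1.0, -0.0, 0.7]
finger_gap: 0.0339
```

Request:
apply_moves(
  motion=[
    [[-32.5, -6, 0, 0.065, -0.2], [-33, -4, 0, 0.065, -0.2], [-33, -2, 0, 0.065, -0.2], [-33, 0.5, 0, 0.065, -0.2], [-33, 2.5, 0, 0.065, -0.2], [-32.5, 4.5, 0, 0.065, -0.2], [-32.5, 7, 0, 0.065, -0.2], [-32, 9, 0, 0.065, -0.2]],
  ],
)

```text
t: 1.43
position: [0.4207, 0.0987, 0.3112]
orientation: [-3.141, -0.0, 1.746]
force: [0.5, 0.8, -0.4]
finger_gap: 0.0346
```

Run:
```python
from h import *
o=manip.get_obs();print(o['t'],o['position'],np.degrees(o['orientation']),o['joints'],o['finger_gap'])
plan(.637,.0185,.11,84.2,8)
```

```text
1.4333 [0.42066748 0.09872123 0.31121433] [-1.79981607e+02 -8.68297473e-03  1.00026008e+02] [-0.43177447  0.32505536  0.13046495  2.00784399 -0.05752999  0.81239253
 -0.09348086] 0.03463513753562871
[-14.6, 24.9, 25.2, 0.035]
[-13.7, 25.4, 25.2, 0.035]
[-12.8, 25.8, 25.2, 0.035]
[-11.9, 26.3, 25.2, 0.035]
[-11.0, 26.7, 25.2, 0.035]
[-10.1, 27.0, 25.2, 0.035]
[-9.2, 27.4, 25.2, 0.035]
[-8.2, 27.6, 25.2, 0.035]
```

Request:
apply_moves(
  motion=[
    [[-14.5, 25, 25, 0.034, -0.2], [-13.5, 25.5, 25, 0.034, -0.2], [-13, 26, 25, 0.034, -0.2], [-12, 26, 25, 0.034, -0.2], [-11, 26.5, 25, 0.034, -0.2], [-10, 27, 25, 0.034, -0.2], [-9, 27.5, 25, 0.034, -0.2], [-8, 27.5, 25, 0.034, -0.2]],
  ],
)

```text
t: 2.1
position: [0.6378, 0.0211, 0.1094]
orientation: [-3.14, -0.0, 1.475]
force: [-0.1, -0.4, 0.2]
finger_gap: 0.0341
```

Run:
```python
from h import *
o=manip.get_obs();print(o['t'],o['position'],np.degrees(o['orientation'][2]))
plan(.637,.0185,.06,84.2,2)
snap('side','s1');crop('s1',290,160,410,260,6,'s1a')
```

```text
2.1 [0.63784889 0.02111477 0.10937399] 84.51466916870463
[-1.3, -0.3, 24.7, 0.003]
[-1.3, -0.3, 24.7, 0.003]
```

View pics/s1a.png

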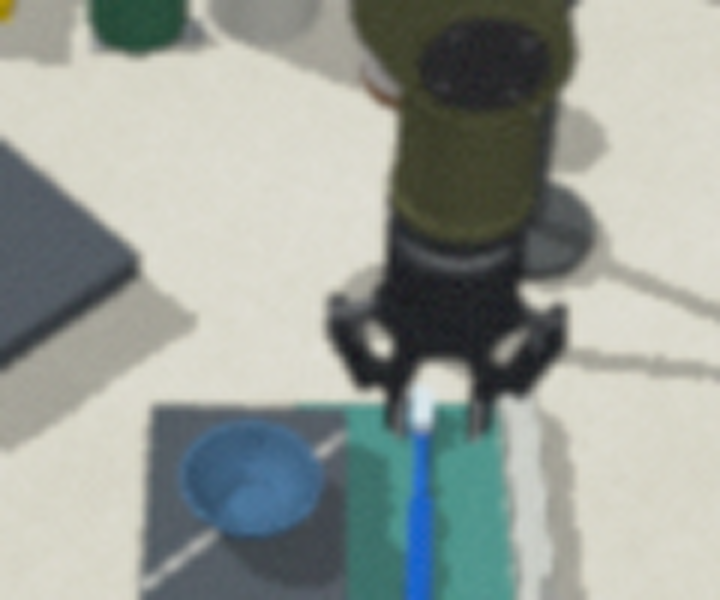

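Run:
```python
from h import *
K,T=par('side');R=T[:3,:3];c=-R.T@T[:3,3]
for u,v in [(400,435),(480,432),(370,385),(500,385),(338,345),(565,345),(332,310),(420,420)]:
    for Y in (.021,.010):
        r=R.T@np.linalg.solve(K,[290+u/6,160+v/6,1.]); s=(Y-c[1])/r[1]; print((u,v),(c+s*r).round(4))
```

```text
(400, 435) [0.62   0.021  0.1078]
(400, 435) [0.6183 0.01   0.1218]
(480, 432) [0.6657 0.021  0.1085]
(480, 432) [0.6635 0.01   0.1225]
(370, 385) [0.6006 0.021  0.1537]
(370, 385) [0.5991 0.01   0.1672]
(500, 385) [0.6737 0.021  0.1505]
(500, 385) [0.6714 0.01   0.1641]
(338, 345) [0.5813 0.021  0.1892]
(338, 345) [0.58   0.01   0.2024]
(565, 345) [0.707 0.021 0.184]
(565, 345) [0.7043 0.01   0.1972]
(332, 310) [0.5769 0.021  0.2189]
(332, 310) [0.5756 0.01   0.2317]
(420, 420) [0.6306 0.021  0.121 ]
(420, 420) [0.6288 0.01   0.1349]
```

Request:
apply_moves(
  motion=[
    [[-1.3, -0.5, 25, 0.003, -0.2], [-1.3, -0.5, 25, 0.002, -0.2], [0, -0.5, 25, 0, -0.2], [0, 0, 18, 0, -0.2], [0, 0, 12.5, 0, -0.2], [0, 0, 0, 0, -0.2]],
  ],
)

```text
t: 2.65
position: [0.633, 0.0194, 0.003]
orientation: [-3.136, 0.0, 1.472]
force: [-0.6, -0.0, 0.1]
finger_gap: 0.0337
```

Run:
```python
from h import *
snap('side','s2');crop('s2',290,160,410,260,6,'s2a')
```

```text
(no output)
```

View pics/s2a.png

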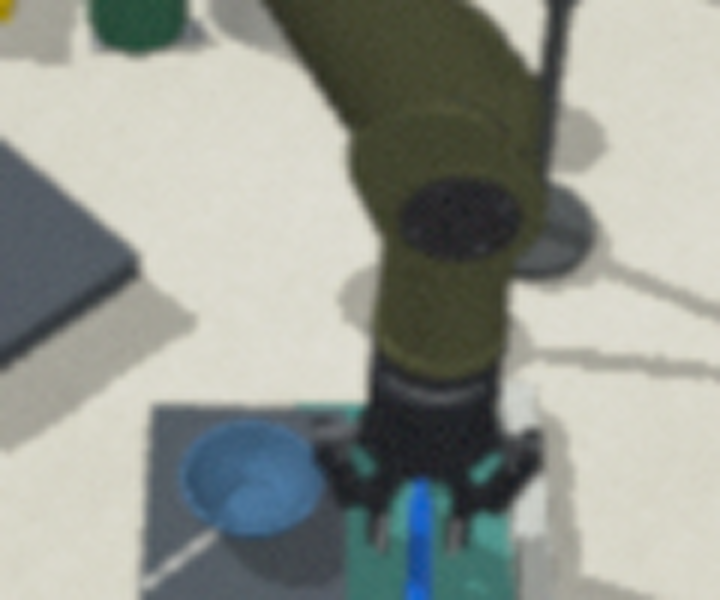

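The fingers straddle the handle, with tips at (380,545) and (458,545) and the brush at (420,540) between them. Now I'll close.

Request:
apply_moves(
  motion=[
    [[0, 0, 0, 0, -1], [0, 0, 0, 0, -1], [0, 0, 0, 0, -1], [0, 0, 0, 0, -1], [0, 0, 0, 0, -1], [0, 0, 0, 0, -1]],
  ],
)

```text
t: 3.2
position: [0.6365, 0.0192, 0.0074]
orientation: [3.139, -0.0, 1.472]
force: [-0.0, 0.0, 7.3]
finger_gap: 0.0112
```

Request:
apply_moves(
  motion=[
    [[0, 0, -15, 0, -1], [0, 0, -20, 0, -1], [0, 0, -25, 0, -1], [0, 0, -25, 0, -1], [0, 0, -15, 0, -1]],
  ],
)

```text
t: 3.62
position: [0.6366, 0.0191, 0.1095]
orientation: [3.138, -0.001, 1.472]
force: [-0.3, -0.3, -0.9]
finger_gap: 0.0117
```

Run:
```python
from h import *
o=manip.get_obs();print(o['t'],o['position'],np.degrees(o['orientation'][2]),o['finger_gap'])
snap('side','s3');crop('s3',290,160,410,260,6,'s3a')
plan(.55,-.20,.1,35,9); print(); plan(.50,-.3195,.06,9.5,5,(.55,-.20,.1,35))
```

```text
3.6167 [0.63663178 0.01913678 0.10945895] 84.3157943078088 0.011686277821706637
[-25.2, -7.3, 1.3, 0.096]
[-25.8, -4.9, 1.3, 0.096]
[-26.1, -2.4, 1.3, 0.096]
[-26.2, 0.1, 1.3, 0.096]
[-26.1, 2.6, 1.3, 0.096]
[-25.7, 5.1, 1.3, 0.096]
[-25.1, 7.5, 1.3, 0.096]
[-24.3, 9.9, 1.3, 0.096]
[-23.3, 12.2, 1.3, 0.096]

[-21.9, 13.8, 8.0, 0.089]
[-20.6, 15.7, 8.0, 0.089]
[-19.1, 17.5, 8.0, 0.089]
[-17.5, 19.1, 8.0, 0.089]
[-15.7, 20.6, 8.0, 0.089]
```

View pics/s3a.png

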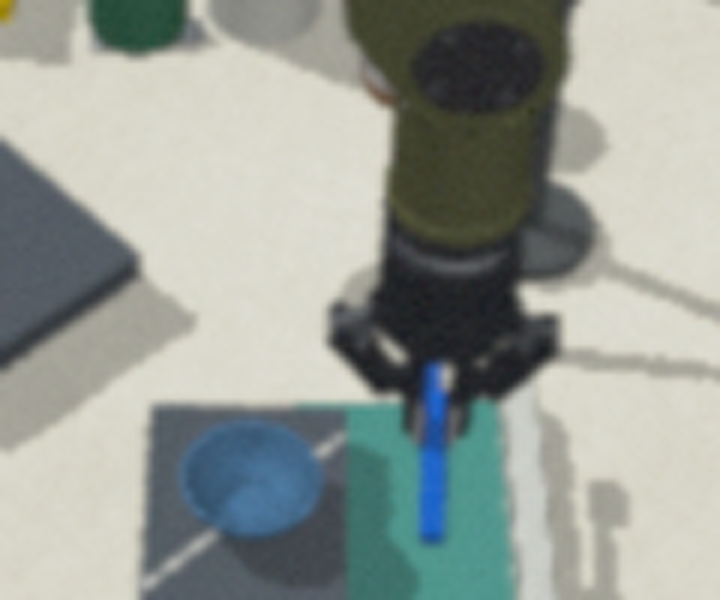

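Gripped and lifted. The brush hangs level at (432,450) in the crop. Now I'll carry it to the mat.

Request:
apply_moves(
  motion=[
    [[-25, -7.5, 1, 0.096, -1], [-26, -5, 1, 0.096, -1], [-26, -2.5, 1, 0.096, -1], [-26, 0, 1, 0.096, -1], [-26, 2.5, 1, 0.096, -1], [-25.5, 5, 1, 0.096, -1], [-25, 7.5, 1, 0.096, -1], [-24, 10, 1, 0.096, -1]],
  ],
)

```text
t: 4.33
position: [0.5562, -0.1752, 0.0983]
orientation: [-3.142, -0.0, 0.699]
force: [0.5, -0.9, -0.4]
finger_gap: 0.0115
```

Request:
apply_moves(
  motion=[
    [[-23.5, 12, 2, 0.096, -1], [-22, 14, 8, 0.089, -1], [-20.5, 15.5, 8, 0.089, -1], [-19, 17.5, 8, 0.089, -1], [-17.5, 19, 8, 0.089, -1], [-15.5, 20.5, 8, 0.089, -1], [0, 0, 0, 0, -1]],
  ],
)

```text
t: 4.92
position: [0.4923, -0.3244, 0.0555]
orientation: [3.137, 0.004, 0.151]
force: [0.2, -1.9, -0.0]
finger_gap: 0.0117
```

Run:
```python
from h import *
o=manip.get_obs();print(o['t'],o['position'],np.degrees(o['orientation'][2]),o['finger_gap'])
snap('side','s4');crop('s4',250,200,430,380,3.3,'s4a')
plan(.50,-.3195,.03,9.5,1)
```

```text
4.9167 [ 0.49227366 -0.32442883  0.05545434] 8.674144150547809 0.011726716050889598
[6.3, -0.9, 25.7, -0.009]
```

View pics/s4a.png

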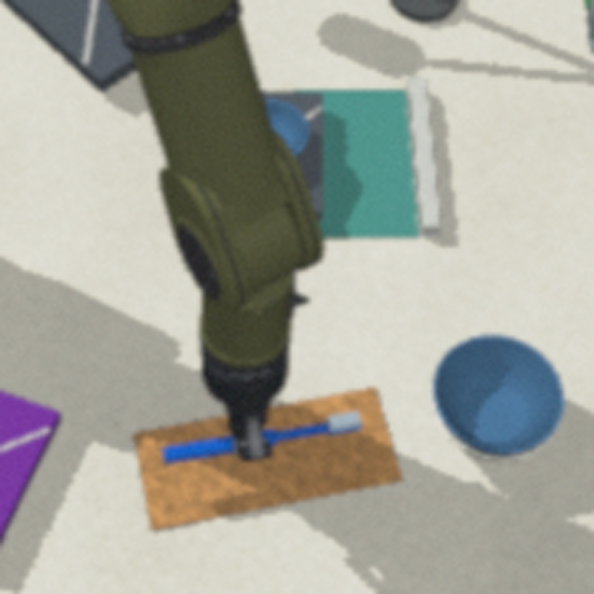

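The brush hangs in line over the mat, between (165,452) and (360,422) in the crop. I'll lower it and release.

Request:
apply_moves(
  motion=[
    [[4, 0, 15, -0.008, -1], [2, -1, 15, -0.006, -1], [0, 0, 10, 0, -1], [0, 0, 3, 0, -1], [0, 0, 0, 0, -1]],
  ],
)

```text
t: 5.38
position: [0.5027, -0.3138, 0.012]
orientation: [-3.139, 0.0, 0.179]
force: [-0.1, -0.6, 0.4]
finger_gap: 0.0115
```

Run:
```python
from h import *
o=manip.get_obs();print(o['t'],o['position'],np.degrees(o['orientation'][2]),o['finger_gap'],o['force'])
```

```text
5.3833 [ 0.50268827 -0.31379379  0.01203141] 10.252497231752592 0.011466010404212985 [-0.14636436 -0.61535527  0.381827  ]
```

Request:
apply_moves(
  motion=[
    [[0, 0, 0, 0, -0.3], [0, 0, 0, 0, -0.3], [0, 0, 0, 0, -0.3], [0, 0, -8, 0, -0.3], [0, 0, -20, 0, -0.3], [0, 0, -25, 0, -0.3], [0, 0, -25, 0, -0.3], [0, 0, -25, 0, -0.3]],
  ],
)

```text
t: 6.05
position: [0.502, -0.3158, 0.1175]
orientation: [3.142, -0.0, 0.176]
force: [-0.2, -0.3, -0.3]
finger_gap: 0.0297
```

Run:
```python
from h import *
o=manip.get_obs();print(o['t'],o['position'],np.degrees(o['orientation'][2]),o['finger_gap'],o['joints'])
snap('top','t5');crop('t5',290,110,510,300,3.5,'t5a')
```

```text
6.05 [ 0.50204418 -0.31576722  0.11750148] 10.110625879034844 0.0296623151273876 [ 0.26182543  0.84113821  0.39947576  1.77961376 -0.51714589  0.62656296
 -0.42645969]
```

View pics/t5a.png

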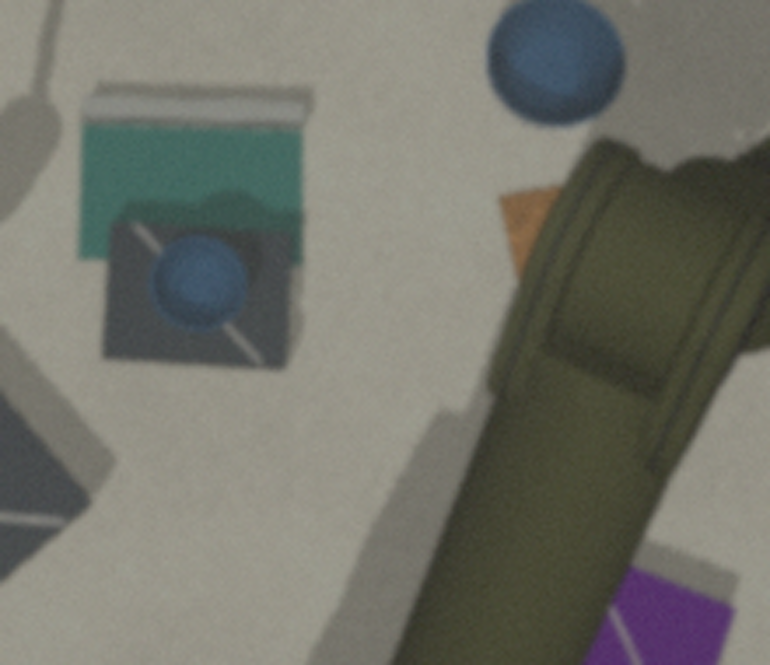

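The brush is released and the view of the slate is clear. I'll write a more precise fit for the bay and slate.

```bash
cat >> h.py <<'E'
from scipy.optimize import least_squares
def edgept(g,cam,P,N,w=4,bright_in=None):
    """P world pt on expected edge, N outward world dir(horizontal). returns signed offset (m) of max gradient"""
    a=proj(cam,P); b=proj(cam,np.array(P)+0.01*np.array(N)); n=(b-a); L=np.linalg.norm(n); n/=L
    s=np.arange(-w,w+.01,.25); 
    pts=(a[None]+s[:,None]*n[None]).astype(np.float32)
    v=cv2.remap(g,pts[:,0].reshape(1,-1),pts[:,1].reshape(1,-1),cv2.INTER_LINEAR)[0]
    v=cv2.GaussianBlur(v.reshape(1,-1),(0,0),2.5)[0]
    d=np.gradient(v); 
    if bright_in is None: k=np.argmax(abs(d[4:-4]))+4
    elif bright_in: k=np.argmax(-d[4:-4])+4
    else: k=np.argmax(d[4:-4])+4
    return s[k]/L*0.01, abs(d[k])
def fitrect(im,cam,pose,edges,bow=None,w=4,it=4):
    """edges: list of (p0,p1,normal,z,chan,bright_in) in body frame; pose x,y,yaw. chan: function image->float32"""
    pose=np.array(pose,float)
    for _ in range(it):
        rows=[]
        c,s=np.cos(pose[2]),np.sin(pose[2]); Rm=np.array([[c,-s],[s,c]])
        for p0,p1,n,z,g,bi in edges:
            for f in np.linspace(.06,.94,25):
                q=np.array(p0)*(1-f)+np.array(p1)*f; nw=Rm@np.array(n)
                Pw=np.append(pose[:2]+Rm@q,z)
                o,st=edgept(g,cam,Pw,np.append(nw,0),w,bi)
                rows.append((q,n,o))
        q=np.array([r[0] for r in rows]);n=np.array([r[1] for r in rows],float);o=np.array([r[2] for r in rows])
        nw=n@Rm.T; J=np.c_[nw, (-(Rm@q.T).T[:,1]*nw[:,0]+(Rm@q.T).T[:,0]*nw[:,1])]
        r=least_squares(lambda d:J@d-o,[0,0,0],loss='soft_l1',f_scale=.0007,x_scale=[1e-3,1e-3,1e-2])
        pose=pose+r.x
    return pose,np.median(abs(J@r.x-o))
def chans(im):
    f=im.astype(np.float32); return f.mean(2), f[:,:,1]-f[:,:,2], f
h,w_=.06,.08
def slate_fit(im,cam,pose,use='LRF',it=5,w=4):
    g,gr,f=chans(im)
    E={'L':((-h,w_),(h,w_),(0,1),.03,g,False),'R':((-h,-w_),(h,-w_),(0,-1),.03,g,False),'F':((h,-w_),(h,w_),(1,0),.03,g,None),'N':((-h,-w_),(-h,w_),(-1,0),.03,g,False)}
    return fitrect(im,cam,pose,[E[k] for k in use],it=it,w=w)
def bay_fit(im,cam,pose):
    g,gr,f=chans(im)
    E=[((-.125,.1),(-.005,.1),(0,1),0,gr,True),((-.125,-.1),(-.005,-.1),(0,-1),0,gr,True),((0,-.1),(0,.1),(1,0),.022,gr,True)]
    return fitrect(im,cam,pose,E,it=6)
def vein(im,cam,pose):
    """find bright ridge across expected vein; returns yaw of slate & lateral offset (m)"""
    g=im.astype(np.float32).mean(2); a=pose[2]+np.pi/4; d=np.array([np.cos(a),np.sin(a)]);n=np.array([-d[1],d[0]])
    pts=[]
    for s in np.r_[np.linspace(-.078,-.048,10),np.linspace(.048,.078,10)]:
        P=np.array(pose[:2])+s*d; best=[]
        off=np.arange(-.009,.0091,.0005)
        uv=np.array([proj(cam,[*(P+o*n),.03]) for o in off],np.float32)
        v=cv2.remap(g,uv[:,0].reshape(1,-1),uv[:,1].reshape(1,-1),cv2.INTER_CUBIC)[0]
        v=cv2.GaussianBlur(v.reshape(1,-1),(0,0),2)[0]; k=np.argmax(v); 
        if v[k]-np.median(v)>8: pts.append((s,off[k]))
    pts=np.array(pts); 
    if len(pts)<5: return None
    r=least_squares(lambda q:q[0]+q[1]*pts[:,0]-pts[:,1],[0,0],loss='soft_l1',f_scale=.001)
    return np.degrees(pose[2]+np.arctan(r.x[1])),r.x[0],len(pts)
E
python3 - <<'E'
from h import *
for n,cam in (('t0','top'),('t5','top'),('s0','side')):
    im=cv2.imread(f'pics/{n}.png')
    b,e=bay_fit(im,cam,[.69,.0245,-.03]); print(n,'bay',b.round(4),np.degrees(b[2]),e)
    for u in ('LRF','LRFN'):
        s,e=slate_fit(im,cam,[.531,.024,-.07],u); print(' slate',u,s.round(4),np.degrees(s[2]),e)
    print(vein(im,cam,s))
E
```

```text
t0 bay [ 0.6838  0.0267 -0.0322] -1.8448450769765365 0.000789766976260608
 slate LRF [ 0.5266  0.0264 -0.0793] -4.544335371525581 0.0011560277897323093
 slate LRFN [ 0.5292  0.0263 -0.0693] -3.969021092966342 0.0007430179908386179Traceback (most recent call last):
  File "<stdin>", line 7, in <module>
  File "h.py", line 73, in vein
    uv=np.array([proj(cam,[*(P+o*n),.03]) for o in off],np.float32)
                 ~~~~^^^^^^^^^^^^^^^^^^^^
  File "h.py", line 12, in proj
    K,T=par(cam); q=K@(T[:3,:3]@np.array(P)+T[:3,3]); return q[:2]/q[2]
        ~~~^^^^^
  File "h.py", line 6, in par
    p=manip.camera_params(cam); return np.array(p['intrinsics']),np.array(p['world_to_cam'])
ValueError: time passes only in moves, steps and waits
```

```bash
python3 - <<'E'
s=open('h.py').read()
s=s.replace("""def par(cam):
    p=manip.camera_params(cam); return np.array(p['intrinsics']),np.array(p['world_to_cam'])""","""_C={}
def par(cam):
    if cam not in _C:
        p=manip.camera_params(cam); _C[cam]=(np.array(p['intrinsics']),np.array(p['world_to_cam']))
    return _C[cam]""")
open('h.py','w').write(s)
E
python3 - <<'E'
from h import *
for n,cam in (('t0','top'),('t5','top'),('s0','side')):
    im=cv2.imread(f'pics/{n}.png')
    b,e=bay_fit(im,cam,[.69,.0245,-.03]); print(n,'bay',b.round(4),np.degrees(b[2]),e)
    for u in ('LRF','LRFN'):
        s,e=slate_fit(im,cam,[.531,.024,-.07],u); print(' slate',u,s.round(4),np.degrees(s[2]),e)
    print(vein(im,cam,s))
E
```

```text
t0 bay [ 0.6838  0.0267 -0.0322] -1.8448450769765365 0.000789766976260608
 slate LRF [ 0.5266  0.0264 -0.0793] -4.544335371525581 0.0011560277897323093
 slate LRFN [ 0.5292  0.0263 -0.0693] -3.969021092966342 0.0007430179908386179
(np.float64(-4.162522705688355), np.float64(-0.0018534671182206322), 19)
t5 bay [ 0.6839  0.026  -0.0357] -2.046760627670005 0.0007855114410893404
 slate LRF [ 0.5222  0.0267 -0.0664] -3.802526007789797 0.0007274918133101276
 slate LRFN [ 0.5291  0.0261 -0.0704] -4.032987368672082 0.000742326738285552
(np.float64(-4.196678193018537), np.float64(-0.0018241843834118248), 19)
s0 bay [ 0.6875  0.0319 -0.0369] -2.115346854194586 3.232066095567495e-05
 slate LRF [0.5271 0.0244 0.0044] 0.2545318075555553 0.005284238709153368
 slate LRFN [ 0.5309  0.0254 -0.0641] -3.67362690006524 0.0046684722268584165
(np.float64(-4.170065359363665), np.float64(0.0042309512698244294), 16)
```

Run:
```python
from h import *
plan(.435,.09,.11,-2,15); 
print(px('top',315,254,.03))
```

```text
[0.2, -27.6, 0.8, 0.014]
[-0.2, -27.6, 0.8, 0.014]
[-0.6, -27.6, 0.8, 0.014]
[-0.9, -27.6, 0.8, 0.014]
[-1.3, -27.5, 0.8, 0.014]
[-1.7, -27.5, 0.8, 0.014]
[-2.1, -27.5, 0.8, 0.014]
[-2.5, -27.5, 0.8, 0.014]
[-2.9, -27.4, 0.8, 0.014]
[-3.3, -27.4, 0.8, 0.014]
[-3.7, -27.3, 0.8, 0.014]
[-4.0, -27.3, 0.8, 0.014]
[-4.4, -27.2, 0.8, 0.014]
[-4.8, -27.2, 0.8, 0.014]
[-5.2, -27.1, 0.8, 0.014]
[0.34971133 0.12174396 0.03      ]
```

Request:
apply_moves(
  motion=[
    [[-2, -27.5, 1, 0.014, -1], [-2, -27.5, 1, 0.014, -1], [-2, -27.5, 1, 0.014, -1], [-2, -27.5, 1, 0.014, -1], [-2, -27.5, 1, 0.014, -1], [-2, -27.5, 1, 0.014, -1], [-2, -27.5, 1, 0.014, -1], [-2, -27.5, 1, 0.014, -1]],
  ],
)

```text
t: 6.77
position: [0.4582, -0.0986, 0.1084]
orientation: [3.141, -0.001, 0.064]
force: [0.3, 0.6, -0.2]
finger_gap: -0.0001
```

Request:
apply_moves(
  motion=[
    [[-3.5, -27.5, 1, 0.014, -1], [-4, -27.5, 1, 0.014, -1], [-4, -27.5, 1, 0.014, -1], [-4, -27, 1, 0.014, -1], [-4.5, -27, 1, 0.014, -1], [-5, -27, 1, 0.014, -1], [-5, -27, 1, 0.014, -1], [0, 0, 0, 0, -1]],
  ],
)

```text
t: 7.43
position: [0.4227, 0.0967, 0.1007]
orientation: [-3.136, 0.002, -0.024]
force: [0.3, -0.8, 0.4]
finger_gap: -0.0001
```

Run:
```python
from h import *
o=manip.get_obs();print(o['t'],o['position'],np.degrees(o['orientation'][2]),o['finger_gap'],o['joints'])
plan(.435,.091,.010,-2,4)
im,d=snap('top','t6')
s=[.53,.025,-.0724]
print(vein(im,'top',s),slate_fit(im,'top',s,'LRFN'))
```

```text
7.4333 [0.42266089 0.09669057 0.1007305 ] -1.396579084291759 -5.082852871708665e-05 [-0.51669095  0.74462525  0.3117152   2.25441634 -0.91847749  0.27162151
 -0.97876344]
[3.1, 1.3, 22.7, 0.003]
[3.1, 1.3, 22.7, 0.003]
[3.1, 1.3, 22.7, 0.003]
[3.1, 1.3, 22.7, 0.003]
(np.float64(-4.071956513865721), np.float64(-0.0002625723818960948), 19) (array([ 0.5295923 ,  0.02622264, -0.05385062]), np.float64(0.0021383309671289433))
```

View pics/t6.png

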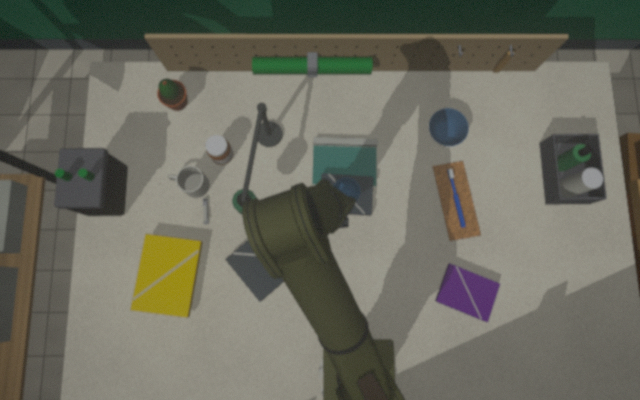

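Run:
```python
from h import *
snap('side','s6')
```

```text
(no output)
```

View pics/s6.png

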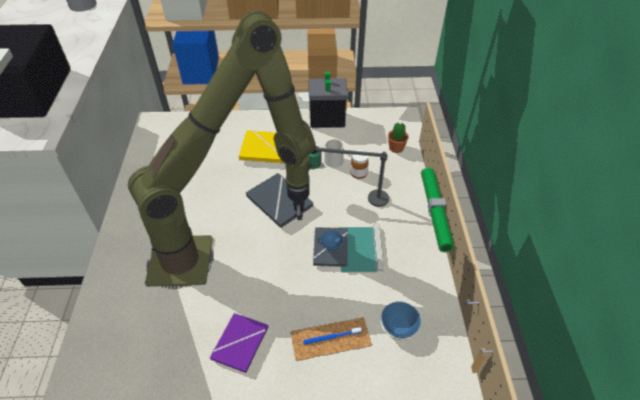

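The wrist sits near the lamp and joint 5 is close to its limit. I'll turn the tool back to the comfortable yaw of about 88°.

Request:
apply_moves(
  motion=[
    [[0, 0, -5, -0.12, -1], [0, 0, -5, -0.12, -1], [0, 0, -5, -0.12, -1], [0, 0, 0, -0.12, -1], [0, 0, 0, -0.12, -1], [0, 0, 0, -0.12, -1], [0, 0, 0, -0.12, -1]],
  ],
)

```text
t: 8.12
position: [0.4247, 0.0883, 0.1163]
orientation: [3.14, -0.001, 0.81]
force: [-0.2, -1.4, 0.2]
finger_gap: 0.0001
```

Request:
apply_moves(
  motion=[
    [[0, 0, 0, -0.12, -1], [0, 0, 0, -0.12, -1], [0, 0, 0, -0.12, -1], [0, 0, 0, -0.12, -1], [0, 0, 0, -0.12, -1], [0, 0, 0, -0.12, -1], [0, 0, 0, 0, -1]],
  ],
)

```text
t: 8.7
position: [0.4247, 0.0883, 0.1162]
orientation: [3.14, 0.0, 1.527]
force: [0.4, 0.2, 0.5]
finger_gap: -0.0001
```

Run:
```python
from h import *
o=manip.get_obs();print(o['t'],o['position'],np.degrees(o['orientation'][2]),o['finger_gap'],o['joints'])
plan(.435,.088,.010,88,5)
im,d=snap('top','t7')
s=[.53,.025,-.0724]
print(vein(im,'top',s))
im,d=snap('side','s7')
print(vein(im,'side',s))
crop('s7',240,130,400,290,3.5,'s7a')
```

```text
8.7 [0.42465805 0.08826273 0.1161972 ] 87.47856270667823 -6.539296856235327e-05 [-0.35840732  0.68168802  0.07416018  2.23911831 -0.20640127  0.22571602
 -0.14352727]
[0.0, 2.1, 21.2, -0.002]
[0.0, 2.1, 21.2, -0.002]
[0.0, 2.1, 21.2, -0.002]
[0.0, 2.1, 21.2, -0.002]
[0.0, 2.1, 21.2, -0.002]
(np.float64(-7.383166432021856), np.float64(0.003184337070663511), 12)
(np.float64(-4.2728561015030015), np.float64(0.004106192920374216), 15)
```

View pics/t7.png

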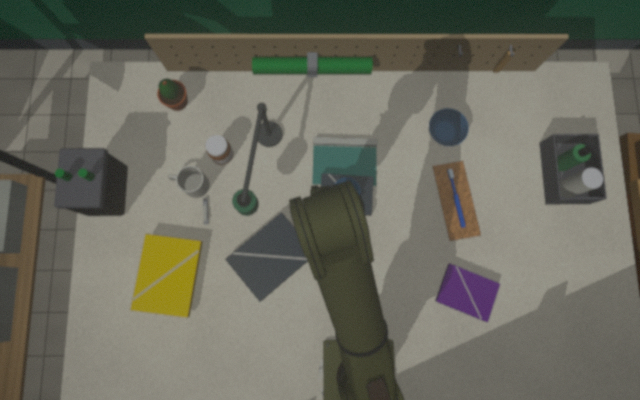

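View pics/s7a.png

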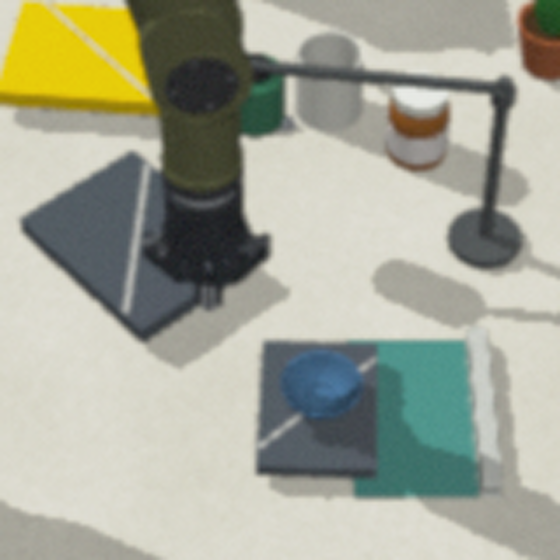

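The side view is clear: the slate's vein runs from (260,445) to (375,360) in the crop. I'll descend behind the left near corner.

Request:
apply_moves(
  motion=[
    [[0, 1, 25, 0, -1], [0, 1, 25, 0, -1], [0, 0, 25, 0, -1], [0, 0, 20, 0, -1], [0, 0, 11, 0, -1], [0, 0, 0, 0, -1]],
  ],
)

```text
t: 9.3
position: [0.4324, 0.0908, 0.0256]
orientation: [-3.129, 0.004, 1.522]
force: [0.3, -0.9, -0.0]
finger_gap: 0.0001
```

Request:
apply_moves(
  motion=[
    [[0, 8, 0, 0, -1], [0, 8, 0, 0, -1], [0, 5, 0, 0, -1], [0, 4, 0, 0, -1], [0, 4, 0, 0, -1], [0, 0, 0, 0, -1]],
  ],
)

```text
t: 9.8
position: [0.4623, 0.0902, 0.0268]
orientation: [-3.131, 0.003, 1.526]
force: [0.5, -0.1, -1.2]
finger_gap: 0.0001
```

```bash
cat > look.py <<'E'
from h import *
import sys
n=sys.argv[1]; g=[float(v) for v in sys.argv[2:5]]; g[2]=np.radians(g[2])
o=manip.get_obs();print(o['t'],o['position'].round(4),np.degrees(o['orientation'][2]).round(1),o['force'].round(1))
im,d=snap('side',n)
for k in range(3):
    v=vein(im,'side',g)
    if v is None: break
    g[2]=np.radians(v[0])
print('side vein yaw',v,'rel bay',v[0]+2.0 if v else None)
# bowl + slate edges (side cam): R,F,N edges
s,e=slate_fit(im,'side',g,'LRFN',w=6);print('fit side',s.round(4),np.degrees(s[2]).round(2),e)
crop(n,280,190,400,290,6,n+'a')
E
python3 look.py s8 .53 .025 -5
```

```text
9.8 [0.4623 0.0902 0.0268] 87.5 [ 0.5 -0.1 -1.2]
side vein yaw (np.float64(-4.293072450308491), np.float64(0.003930757994640118), 15) rel bay -2.2930724503084914
fit side [ 0.5302  0.0221 -0.0529] -3.03 0.001929243039308571
```

View pics/s8a.png

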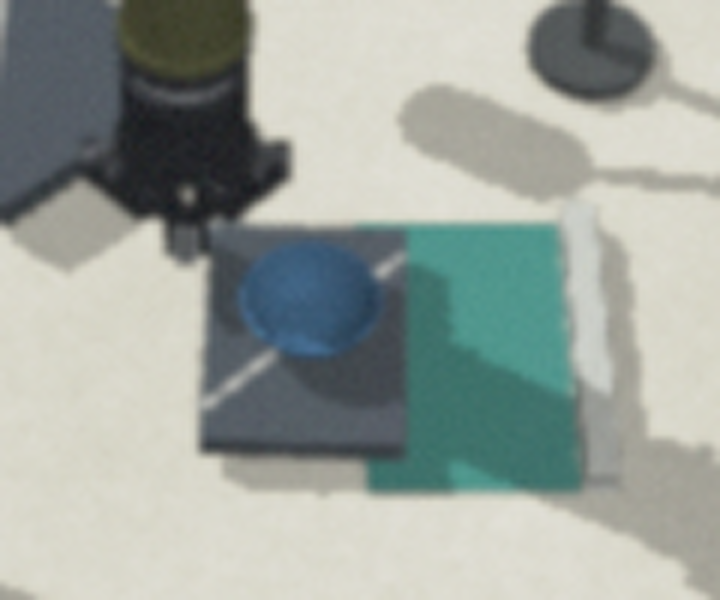

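The tip has only reached z = 0.027 and needs to be lower. The arm's reach limited it this close in, so I'll lower it here.

Request:
apply_moves(
  motion=[
    [[0, -2, 8, 0, -1], [0, 0, 8, 0, -1], [0, 0, 0, 0, -1]],
  ],
)

```text
t: 10.1
position: [0.4576, 0.0902, 0.0094]
orientation: [-3.127, 0.003, 1.527]
force: [0.4, 0.8, 0.4]
finger_gap: 0.0001
```

Run:
```python
from h import *
o=manip.get_obs();print(o['position'],np.degrees(o['orientation']),o['joints'],o['force'])
```

```text
[0.45762903 0.09018086 0.00938172] [-1.79153274e+02  1.66472184e-01  8.74717668e+01] [-0.32829783  0.92618975  0.0599602   2.16216072 -0.62806574  0.08524366
  0.29067955] [0.39875483 0.81603217 0.39534058]
```

Request:
apply_moves(
  motion=[
    [[0, 2.5, 0, 0, -1], [0, 2.5, 0, 0, -1], [0, 2.5, 0, 0, -1], [0, 2.5, 0, 0, -1], [0, 2.5, 0, 0, -1], [0, 2.5, 0, 0, -1], [0, 0, 0, 0, -1]],
  ],
)

```text
t: 10.68
position: [0.4742, 0.09, 0.0103]
orientation: [-3.13, 0.002, 1.527]
force: [-2.7, 2.3, 0.1]
finger_gap: 0.0001
```

```bash
python3 look.py s9 .534 .025 -6
```

```text
10.6833 [0.4742 0.09   0.0103] 87.5 [-2.7  2.3  0.1]
side vein yaw (np.float64(-9.133397701252722), np.float64(-0.0009968459692800261), 15) rel bay -7.133397701252722
fit side [ 0.5384  0.0171 -0.1301] -7.45 0.0017110905484991178
```

View pics/s9a.png

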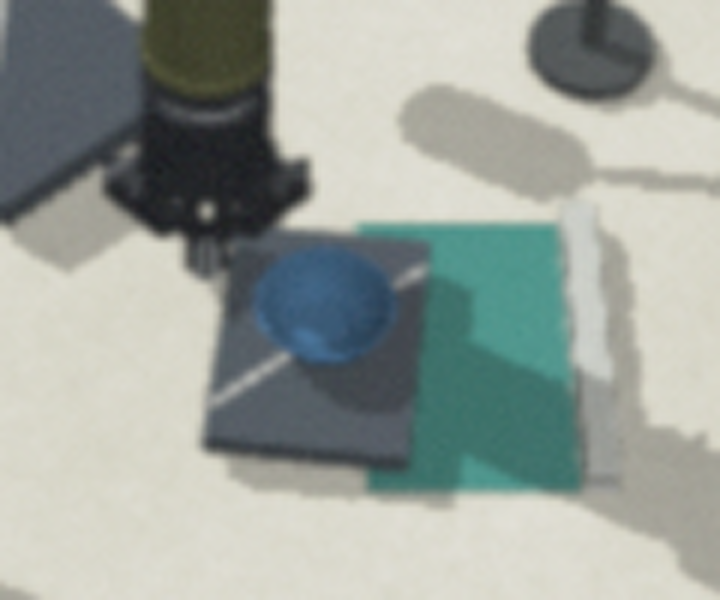

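It turned to 7° left-ahead, and the bowl is riding along. About 3° more is needed.

Request:
apply_moves(
  motion=[
    [[0, 2.5, 0, 0, -1], [0, 2.5, 0, 0, -1], [0, 2.5, 0, 0, -1], [0, 0, 0, 0, -1]],
  ],
)

```text
t: 11.07
position: [0.4807, 0.0898, 0.0103]
orientation: [-3.128, 0.002, 1.527]
force: [-4.0, 3.4, 1.4]
finger_gap: -0.0
```

```bash
python3 look.py s10 .540 .022 -10
```

```text
11.0667 [0.4807 0.0898 0.0103] 87.5 [-4.   3.4  1.4]
side vein yaw (np.float64(-12.128793281781824), np.float64(0.0011468563646551788), 16) rel bay -10.128793281781824
fit side [ 0.5414  0.0145 -0.1979] -11.34 0.0016071022740923437
```

View pics/s10a.png

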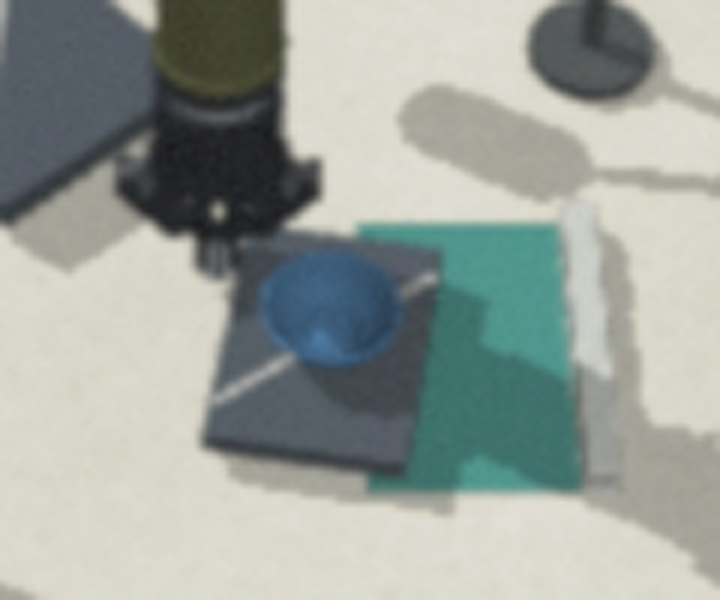

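```bash
cat > cor.py <<'E'
from h import *
import sys
# args: NR FR FL NL bowl in crop px (280,190,6x)
v=[float(a) for a in sys.argv[1:]]
P=[px('side',280+v[i]/6,190+v[i+1]/6,.03 if i<8 else .06)[:2] for i in range(0,len(v),2)]
for p in P: print(p.round(4))
c=sum(P[:4])/4; print('centre',c.round(4),'yaw R/L',*[np.degrees(np.arctan2(*(d[::-1]))).round(1) for d in (P[1]-P[0],P[2]-P[3])],'N/F',*[np.degrees(np.arctan2(-d[0],d[1])).round(1) for d in (P[3]-P[0],P[2]-P[1])])
if len(P)>4: print('bowl-centre',(P[4]-c).round(4))
E
python3 cor.py 203 443 406 448 408 230 213 226 311 298; python3 cor.py 207 437 407 464 441 253 241 235 332 307
```

```text
[ 0.4708 -0.0494]
[ 0.5868 -0.057 ]
[0.5994 0.1024]
[0.481  0.1097]
[0.5362 0.0297]
centre [0.5345 0.0264] yaw R/L -3.7 -3.5 N/F -3.7 -4.5
bowl-centre [0.0017 0.0033]
[ 0.4732 -0.0453]
[ 0.5866 -0.068 ]
[0.6181 0.0839]
[0.4978 0.1021]
[0.5481 0.0227]
centre [0.5439 0.0182] yaw R/L -11.3 -8.6 N/F -9.5 -11.7
bowl-centre [0.0042 0.0045]
```

Push 1 ended at 10.1° left-ahead, with the bowl centred to within a few mm. Next is the right corner.

Request:
apply_moves(
  motion=[
    [[0, -10, -5, 0, -1], [0, -10, -20, 0, -1], [-20, -5, -10, 0, -1], [-30, -3, 0, 0, -1], [-30, 0, 0, 0.01, -1], [-30, 0, 0, 0, -1], [-11, 0, 0, 0, -1], [0, 0, 0, 0, -1]],
  ],
)

```text
t: 11.78
position: [0.4493, -0.0361, 0.0464]
orientation: [-3.134, 0.008, 1.508]
force: [0.0, 0.3, -0.3]
finger_gap: 0.0001
```

Request:
apply_moves(
  motion=[
    [[0, 0, 12, 0, -1], [0, 0, 12, 0, -1], [0, 0, 10, 0, -1], [0, 0, 0, 0, -1]],
  ],
)

```text
t: 12.12
position: [0.45, -0.03, 0.012]
orientation: [-3.127, 0.003, 1.516]
force: [0.6, 0.0, 0.3]
finger_gap: -0.0001
```

```bash
python3 look.py s11 .540 .018 -12
python3 - <<'E'
from h import *
o=manip.get_obs();print(o['joints'])
E
```

```text
12.1167 [ 0.45  -0.03   0.012] 86.9 [0.6 0.  0.3]
side vein yaw (np.float64(-6.893915621143364), np.float64(-0.002060724208001575), 15) rel bay -4.893915621143364
fit side [ 0.5369  0.0199 -0.0973] -5.58 0.005915178490618352
[-0.05948769  0.91622334  0.03706018  2.20747616 -0.69532783  0.04252867
  0.60386933]
```

View pics/s11a.png

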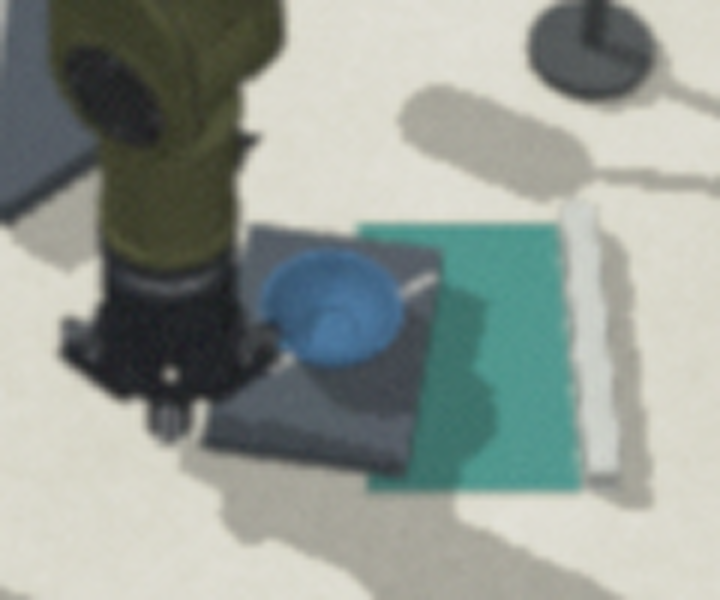

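Request:
apply_moves(
  motion=[
    [[0, 3, 0, 0, -1], [0, 3, 0, 0, -1], [0, 3, 0, 0, -1], [0, 3, 0, 0, -1], [0, 3, 0, 0, -1], [0, 3, 0, 0, -1], [0, 3, 0, 0, -1], [0, 3, 0, 0, -1]],
  ],
)

```text
t: 12.83
position: [0.4722, -0.0324, 0.0129]
orientation: [-3.125, 0.004, 1.516]
force: [-4.2, -2.8, 0.4]
finger_gap: 0.0001
```

Request:
apply_moves(
  motion=[
    [[0, 3, 0, 0, -1], [0, 3, 0, 0, -1], [0, 3, 0, 0, -1], [0, 3, 0, 0, -1], [0, 0, 0, 0, -1]],
  ],
)

```text
t: 13.25
position: [0.4852, -0.0331, 0.0127]
orientation: [-3.126, 0.004, 1.516]
force: [-4.9, -3.0, 1.5]
finger_gap: -0.0001
```

```bash
python3 look.py s12 .555 .022 0
```

```text
13.25 [ 0.4852 -0.0331  0.0127] 86.9 [-4.9 -3.   1.5]
side vein yaw (np.float64(8.165709585985526), np.float64(-0.004659016928196261), 10) rel bay 10.165709585985526
fit side [0.5528 0.0237 0.1016] 5.82 0.005524837189188883
```

View pics/s12a.png

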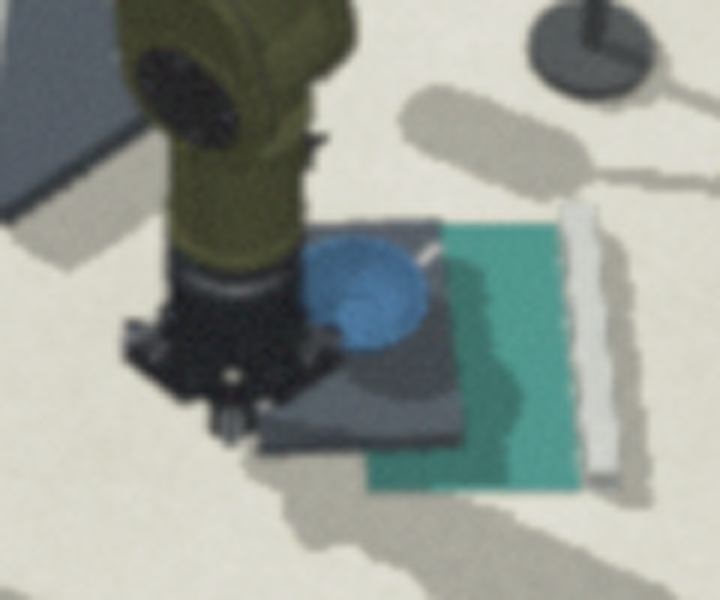

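```bash
cat > cor2.py <<'E'
from h import *
import sys
# args: NR FR FL bowl
v=[float(a) for a in sys.argv[1:]]
P=[px('side',280+v[i]/6,190+v[i+1]/6,.03 if i<6 else .06)[:2] for i in range(0,len(v),2)]
c=(P[0]+P[2])/2
yr=np.degrees(np.arctan2(*((P[1]-P[0])[::-1]))); f=P[2]-P[1]; yf=np.degrees(np.arctan2(-f[0],f[1]))
print('centre(-4mm x)',(c-[.004,.001]).round(4),'yaw R',yr.round(1),'F',yf.round(1),'mean rel',(0.4*yr+.6*yf+2).round(1), 'len',np.linalg.norm(P[1]-P[0]).round(4),np.linalg.norm(f).round(4))
if len(P)>3: print('bowl-centre',(P[3]-c-[.0017,.0033]).round(4))
E
python3 cor2.py 203 443 406 448 408 230 311 298;python3 cor2.py 207 437 407 464 441 253 332 307; python3 cor2.py 261 447 463 440 440 222 363 291
```

```text
centre(-4mm x) [0.5311 0.0255] yaw R -3.7 F -4.5 mean rel -2.2 len 0.1162 0.1599
bowl-centre [-0.0006 -0.0001]
centre(-4mm x) [0.5416 0.0183] yaw R -11.3 F -11.7 mean rel -9.5 len 0.1156 0.1551
bowl-centre [0.0007 0.0001]
centre(-4mm x) [0.5576 0.0263] yaw R 0.3 F 0.2 mean rel 2.2 len 0.116 0.1606
bowl-centre [0.0035 0.0032]
```

It is now about +2° right-ahead. I'll push roughly 18 mm more.

Request:
apply_moves(
  motion=[
    [[0, 3, 0, 0, -1], [0, 3, 0, 0, -1], [0, 3, 0, 0, -1], [0, 3, 0, 0, -1], [0, 3, 0, 0, -1], [0, 3, 0, 0, -1], [0, 0, 0, 0, -1]],
  ],
)

```text
t: 13.88
position: [0.5032, -0.0344, 0.0125]
orientation: [-3.127, 0.004, 1.516]
force: [-3.9, -3.7, 2.5]
finger_gap: -0.0002
```

```bash
python3 look.py s13 .565 .026 8
```

```text
13.8833 [ 0.5032 -0.0344  0.0125] 86.9 [-3.9 -3.7  2.5]
side vein yaw (np.float64(18.461256806826633), np.float64(-0.007392598028758214), 6) rel bay 20.461256806826633
fit side [0.5796 0.0184 0.5669] 32.48 0.007964180369002738
```

View pics/s13a.png

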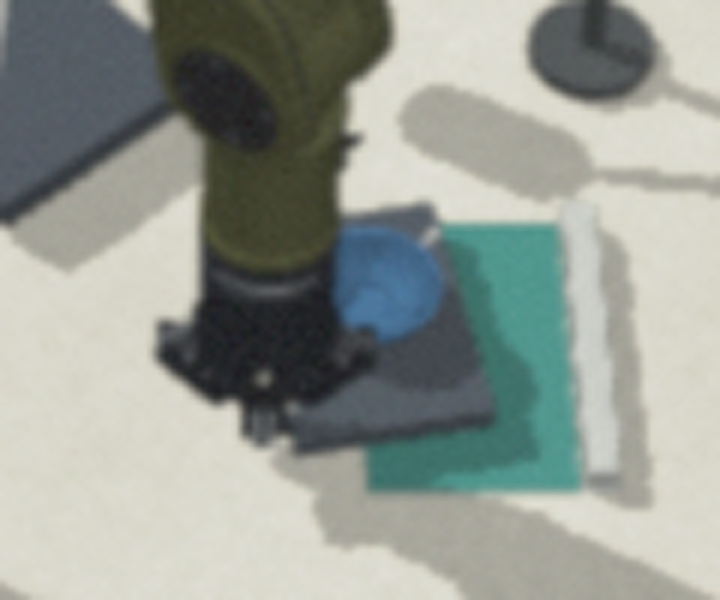

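```bash
python3 cor2.py 297 445 494 417 431 206 375 282
```

```text
centre(-4mm x) [0.5657 0.033 ] yaw R 7.7 F 8.7 mean rel 10.3 len 0.1156 0.1598
bowl-centre [0.0029 0.0029]
```

Push 2 ended at 10.3° right-ahead. Next, the left corner.

Request:
apply_moves(
  motion=[
    [[0, -10, -5, 0, -1], [0, -12, -20, 0, -1], [20, -8, -10, -0.01, -1], [30, -5, 0, -0.01, -1], [30, -4, 0, 0, -1], [30, 0, 0, 0, -1], [6, 0, 0, 0, -1], [0, 0, 0, 0, -1]],
  ],
)

```text
t: 14.6
position: [0.4709, 0.0893, 0.0476]
orientation: [-3.129, -0.001, 1.544]
force: [0.3, -0.4, 0.1]
finger_gap: -0.0001
```

Request:
apply_moves(
  motion=[
    [[0, 0, 12, 0, -1], [0, 0, 12, 0, -1], [0, 0, 11, 0, -1], [0, 0, 0, 0, -1]],
  ],
)

```text
t: 14.93
position: [0.4691, 0.0832, 0.0114]
orientation: [-3.126, 0.003, 1.535]
force: [-0.0, -0.5, -0.5]
finger_gap: 0.0
```

```bash
python3 look.py s14 .568 .036 8.3
python3 - <<'E'
from h import *
o=manip.get_obs();print(o['joints'])
E
```

```text
14.9333 [0.4691 0.0832 0.0114] 87.9 [-0.  -0.5 -0.5]
side vein yaw (np.float64(8.977783846881724), np.float64(0.002323532410152692), 14) rel bay 10.977783846881724
fit side [0.5681 0.0295 0.1643] 9.42 0.0020416179315204275
[-0.34337567  0.92716694  0.1194674   2.13404822 -0.7773722   0.13897333
  0.46669137]
```

View pics/s14a.png

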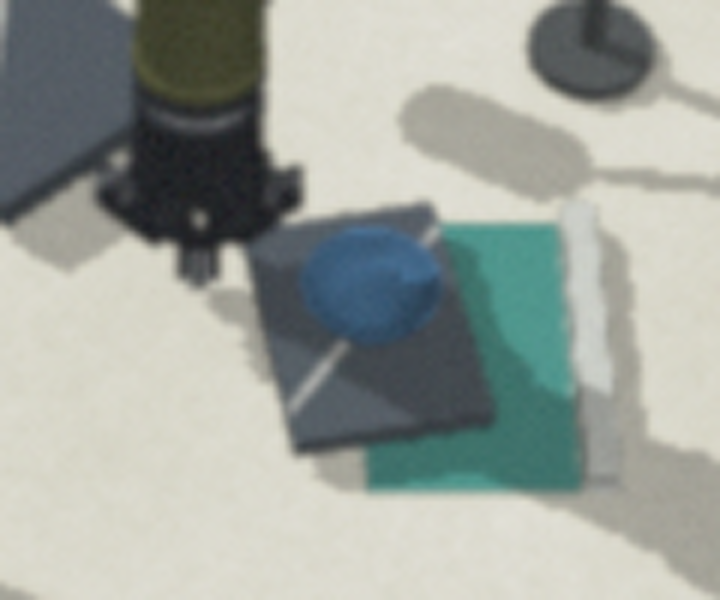

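Request:
apply_moves(
  motion=[
    [[0, 4, 0, 0, -1], [0, 3, 0, 0, -1], [0, 3, 0, 0, -1], [0, 3, 0, 0, -1], [0, 3, 0, 0, -1], [0, 3, 0, 0, -1], [0, 3, 0, 0, -1], [0, 3, 0, 0, -1]],
  ],
)

```text
t: 15.65
position: [0.49, 0.0853, 0.012]
orientation: [-3.119, 0.0, 1.539]
force: [-5.2, 3.4, 1.8]
finger_gap: 0.0002
```

Request:
apply_moves(
  motion=[
    [[0, 3, 0, 0, -1], [0, 3, 0, 0, -1], [0, 3, 0, 0, -1], [0, 3, 0, 0, -1], [0, 3, 0, 0, -1], [0, 3, 0, 0, -1], [0, 3, 0, 0, -1], [0, 0, 0, 0, -1]],
  ],
)

```text
t: 16.32
position: [0.5122, 0.0853, 0.0115]
orientation: [-3.121, -0.0, 1.539]
force: [-3.9, 2.6, 0.6]
finger_gap: -0.0001
```

```bash
python3 look.py s15 .582 .033 -5
```

```text
16.3167 [0.5122 0.0853 0.0115] 88.2 [-3.9  2.6  0.6]
side vein yaw (np.float64(-2.8224725253086724), np.float64(-0.0032317704739248335), 17) rel bay -0.8224725253086724
fit side [ 0.5832  0.0056 -0.0197] -1.13 0.009930146450440665
```

View pics/s15a.png

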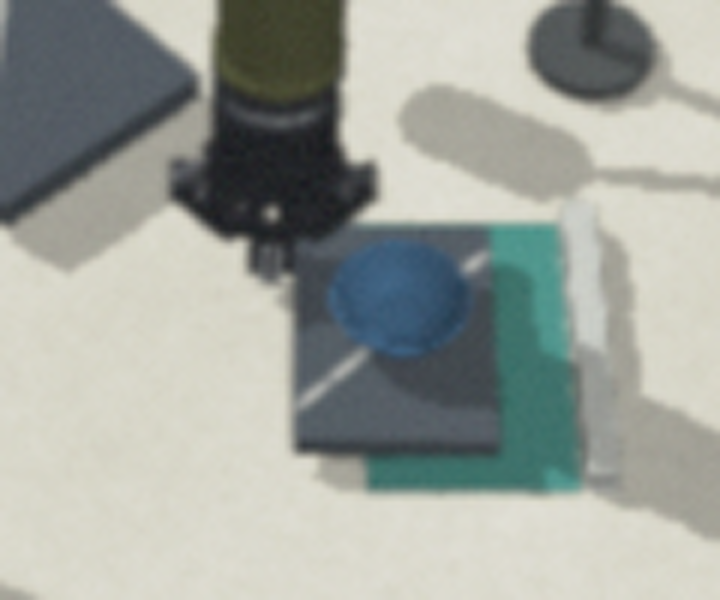

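Request:
apply_moves(
  motion=[
    [[0, 3, 0, 0, -1], [0, 3, 0, 0, -1], [0, 3, 0, 0, -1], [0, 3, 0, 0, -1], [0, 3, 0, 0, -1], [0, 3, 0, 0, -1], [0, 3, 0, 0, -1], [0, 0, 0, 0, -1]],
  ],
)

```text
t: 17.03
position: [0.5331, 0.085, 0.0113]
orientation: [-3.12, -0.001, 1.539]
force: [-3.5, 4.4, 2.8]
finger_gap: 0.0001
```

```bash
python3 look.py s16 .595 .028 -10.5
```

```text
17.0333 [0.5331 0.085  0.0113] 88.2 [-3.5  4.4  2.8]
side vein yaw (np.float64(-11.69784287603178), np.float64(-0.0050865713243956065), 18) rel bay -9.69784287603178
fit side [ 0.5948  0.0118 -0.1662] -9.53 0.0036037817183889225
```

View pics/s16a.png

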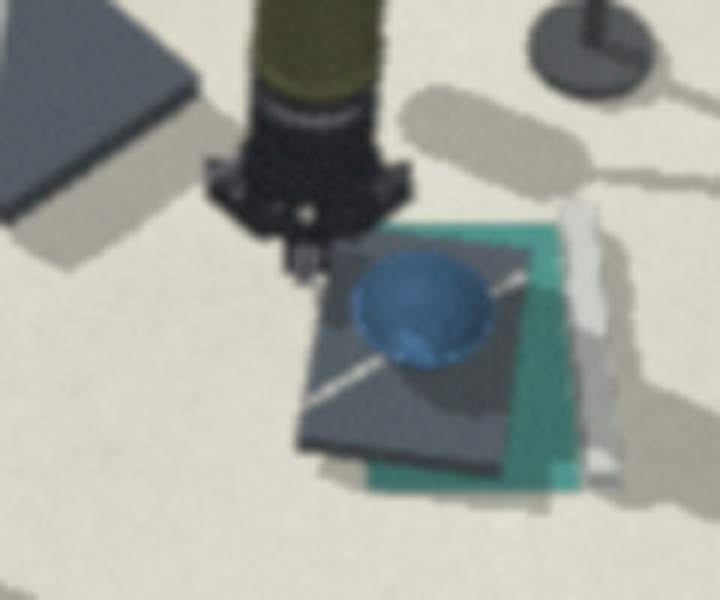

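```bash
python3 cor2.py 298 440 501 464 531 252 422 308;  python3 cor2.py 296 447 499 445 492 227 399 297
```

```text
centre(-4mm x) [0.5949 0.0158] yaw R -10.2 F -12.0 mean rel -9.3 len 0.1167 0.1561
bowl-centre [-0.0002  0.0001]
centre(-4mm x) [0.5833 0.0234] yaw R -1.4 F -3.8 mean rel -0.8 len 0.1163 0.1601
bowl-centre [-0.0014  0.0009]
```

Push 3 ended at about 9.5° left-ahead, with the bowl centred. Now the right corner (push 4).

Request:
apply_moves(
  motion=[
    [[0, -10, -5, 0, -1], [0, -12, -20, 0, -1], [-20, -6, -10, 0, -1], [-30, -3, 0, 0, -1], [-30, 0, 0, 0, -1], [-30, 0, 0, 0, -1], [-7, 0, 0, 0, -1], [0, 0, 0, 0, -1]],
  ],
)

```text
t: 17.75
position: [0.5015, -0.0374, 0.0477]
orientation: [-3.128, 0.005, 1.531]
force: [0.4, 0.7, -0.0]
finger_gap: 0.0002
```

Request:
apply_moves(
  motion=[
    [[0, 0, 12, 0, -1], [0, 0, 12, 0, -1], [0, 0, 10, 0, -1], [0, 3, 0, 0, -1], [0, 3, 0, 0, -1], [0, 3, 0, 0, -1], [0, 3, 0, 0, -1], [0, 3, 0, 0, -1]],
  ],
)

```text
t: 18.42
position: [0.5143, -0.0347, 0.0133]
orientation: [-3.124, 0.003, 1.536]
force: [-5.0, -3.0, 1.4]
finger_gap: 0.0002
```

Request:
apply_moves(
  motion=[
    [[0, 3, 0, 0, -1], [0, 3, 0, 0, -1], [0, 3, 0, 0, -1], [0, 3, 0, 0, -1], [0, 3, 0, 0, -1], [0, 3, 0, 0, -1], [0, 3, 0, 0, -1], [0, 0, 0, 0, -1]],
  ],
)

```text
t: 19.08
position: [0.5371, -0.0357, 0.0129]
orientation: [-3.127, 0.004, 1.536]
force: [-3.7, -4.4, 0.2]
finger_gap: -0.0
```

```bash
python3 look.py s17 .605 .022 -2
```

```text
19.0833 [ 0.5371 -0.0357  0.0129] 88.0 [-3.7 -4.4  0.2]
side vein yaw (np.float64(6.562482951656192), np.float64(-0.007020827180561662), 12) rel bay 8.562482951656193
fit side [ 0.6163 -0.0037  0.2942] 16.86 0.011276448628260537
```

View pics/s17a.png

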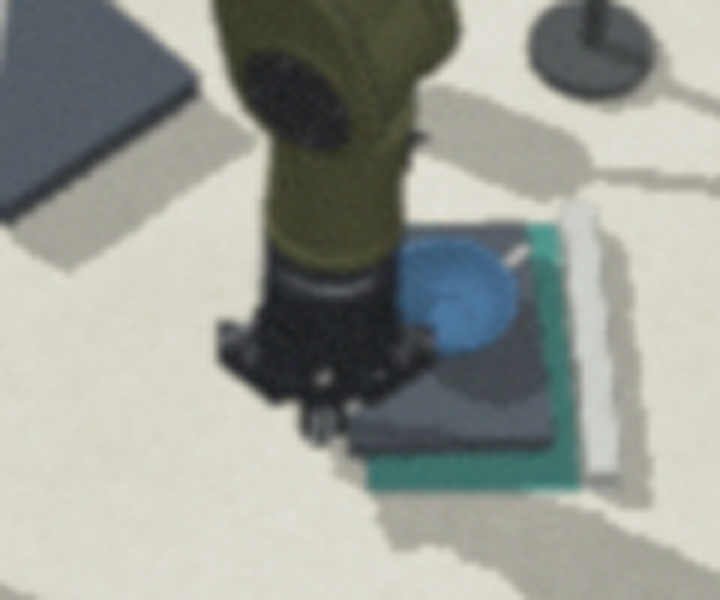

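```bash
python3 cor2.py 351 447 553 441 528 224 452 295
```

```text
centre(-4mm x) [0.6101 0.0237] yaw R 0.0 F -0.5 mean rel 1.7 len 0.116 0.1597
bowl-centre [0.0028 0.001 ]
```

Request:
apply_moves(
  motion=[
    [[0, 3, 0, 0, -1], [0, 3, 0, 0, -1], [0, 3, 0, 0, -1], [0, 1, 0, 0, -1], [0, 0, 0, 0, -1]],
  ],
)

```text
t: 19.55
position: [0.5467, -0.0359, 0.0127]
orientation: [-3.126, 0.003, 1.536]
force: [-3.3, -2.9, 1.3]
finger_gap: 0.0001
```

```bash
python3 look.py s18 .615 .026 4
```

```text
19.55 [ 0.5467 -0.0359  0.0127] 88.0 [-3.3 -2.9  1.3]
side vein yaw (np.float64(12.438117533282705), np.float64(-0.006901238534750511), 12) rel bay 14.438117533282705
fit side [0.6196 0.0086 0.4903] 28.09 0.009972360307199592
```

View pics/s18a.png

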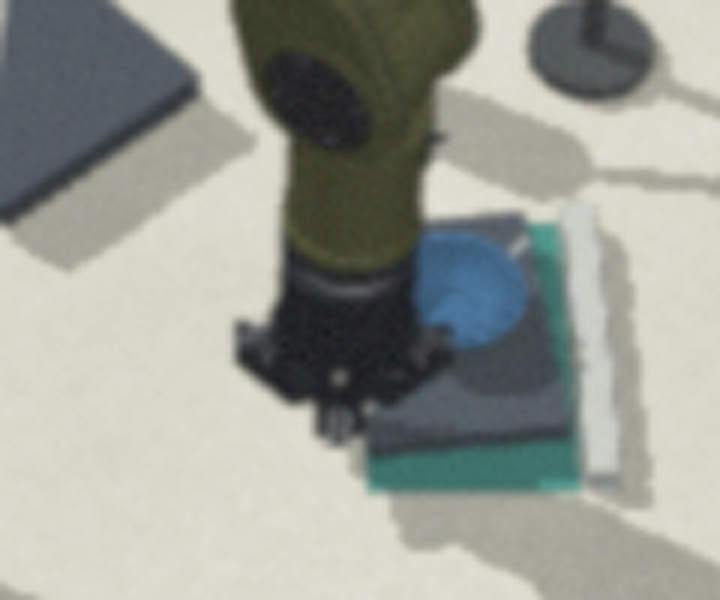

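```bash
python3 cor2.py 370 445 570 430 524 215 461 290
```

```text
centre(-4mm x) [0.6147 0.0277] yaw R 3.1 F 3.9 mean rel 5.6 len 0.1158 0.1599
bowl-centre [0.0038 0.0005]
```

Request:
apply_moves(
  motion=[
    [[0, -10, -5, 0, -1], [0, -8, -20, 0, -1], [20, -5, -10, 0, -1], [30, 0, 0, 0, -1], [30, 0, 0, 0, -1], [30, 0, 0, 0, -1], [10, 0, 0, 0, -1], [0, 0, 0, 0, -1]],
  ],
)

```text
t: 20.27
position: [0.5297, 0.0916, 0.0476]
orientation: [-3.129, -0.002, 1.545]
force: [0.0, 0.5, -0.1]
finger_gap: 0.0001
```

Request:
apply_moves(
  motion=[
    [[0, 0, 12, 0, -1], [0, 0, 12, 0, -1], [0, 0, 11, 0, -1], [0, 3, 0, 0, -1], [0, 3, 0, 0, -1], [0, 3, 0, 0, -1], [0, 3, 0, 0, -1], [0, 0, 0, 0, -1]],
  ],
)

```text
t: 20.93
position: [0.5393, 0.0855, 0.0127]
orientation: [-3.125, 0.002, 1.537]
force: [-1.7, 0.5, 0.6]
finger_gap: 0.0001
```

Request:
apply_moves(
  motion=[
    [[0, 3, 0, 0, -1], [0, 3, 0, 0, -1], [0, 3, 0, 0, -1], [0, 2, 0, 0, -1], [0, 0, 0, 0, -1]],
  ],
)

```text
t: 21.35
position: [0.5495, 0.0866, 0.0123]
orientation: [-3.123, 0.0, 1.538]
force: [-3.2, 2.8, 1.0]
finger_gap: 0.0001
```

```bash
python3 look.py s19 .625 .026 -1
```

```text
21.35 [0.5495 0.0866 0.0123] 88.1 [-3.2  2.8  1. ]
side vein yaw (np.float64(-1.4423385923643592), np.float64(0.004997341324101463), 15) rel bay 0.5576614076356408
fit side [ 0.6253  0.0011 -0.021 ] -1.2 0.005673515652230366
```

View pics/s19a.png

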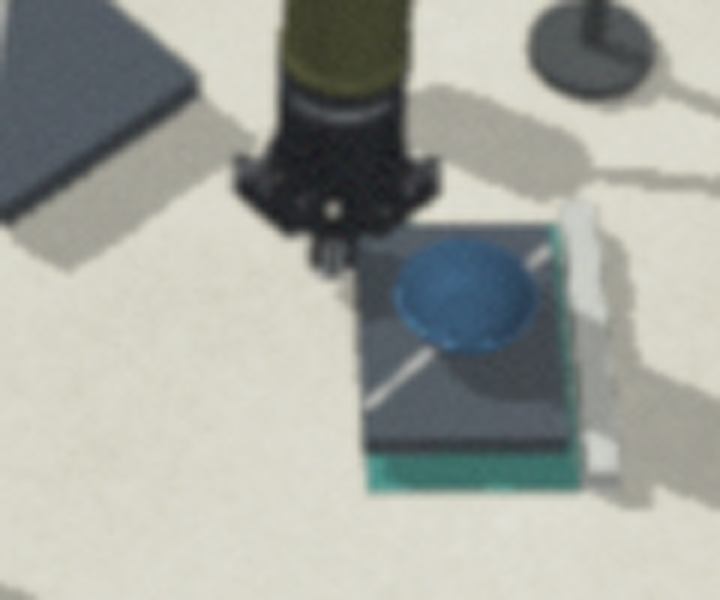

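```bash
python3 cor2.py 366 444 570 440 554 224 466 295
python3 - <<'E'
from h import *
im,d=snap('top','t19'); crop('t19',300,120,390,225,5.7,'t19a')
E
```

```text
centre(-4mm x) [0.6224 0.0243] yaw R -0.7 F -2.7 mean rel 0.1 len 0.1171 0.1589
bowl-centre [-0.0013  0.0001]
```

View pics/t19a.png

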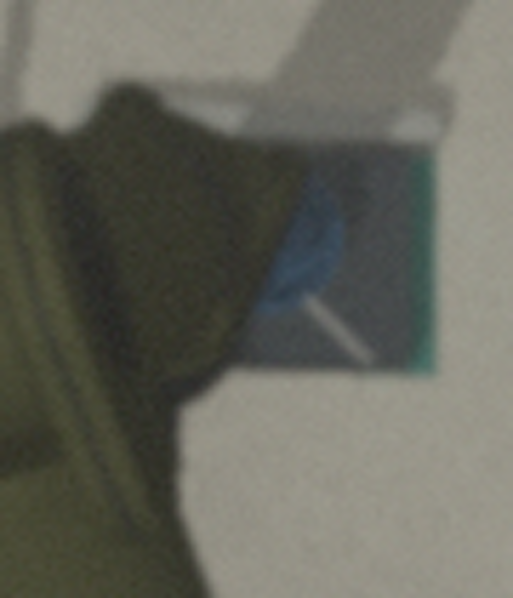

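Request:
apply_moves(
  motion=[
    [[0, 2.5, 0, 0, -1], [0, 2.5, 0, 0, -1], [0, 2, 0, 0, -1], [0, 0, 0, 0, -1]],
  ],
)

```text
t: 21.78
position: [0.5566, 0.086, 0.0122]
orientation: [-3.124, 0.001, 1.538]
force: [-4.6, 4.0, 2.5]
finger_gap: -0.0002
```

```bash
python3 look.py s20 .628 .026 -4.5
```

```text
21.7833 [0.5566 0.086  0.0122] 88.1 [-4.6  4.   2.5]
side vein yaw (np.float64(-4.254007269717061), np.float64(0.002141266232610406), 16) rel bay -2.254007269717061
fit side [ 0.6261 -0.0067 -0.0687] -3.94 0.00298167424204856
```

View pics/s20a.png

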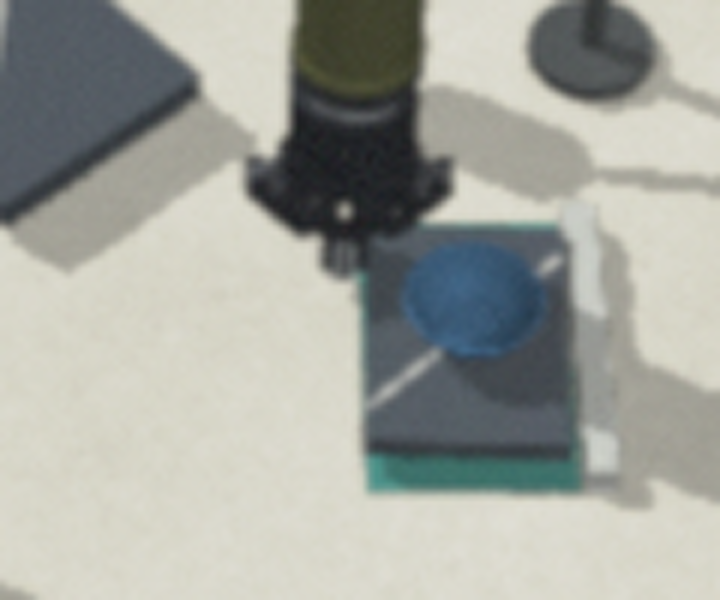

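Request:
apply_moves(
  motion=[
    [[0, 1.5, 0, 0, -1], [0, 0, 0, 0, -1]],
  ],
)

```text
t: 22.0
position: [0.5576, 0.0859, 0.0122]
orientation: [-3.123, 0.001, 1.538]
force: [-4.7, 3.9, 3.0]
finger_gap: -0.0
```

Request:
apply_moves(
  motion=[
    [[0, -10, -5, 0, -1], [0, -6, -20, 0, -1], [-20, -2, -10, 0, -1], [-30, 0, 0, 0, -1], [-30, 0, 0, 0, -1], [-30, 0, 0, 0, -1], [-8, 0, 0, 0, -1], [0, 0, 0, 0, -1]],
  ],
)

```text
t: 22.67
position: [0.5389, -0.0381, 0.0486]
orientation: [-3.13, 0.007, 1.53]
force: [0.6, 1.3, 0.1]
finger_gap: -0.0003
```

Request:
apply_moves(
  motion=[
    [[0, 0, 12, 0, -1], [0, 0, 12, 0, -1], [0, 0, 11, 0, -1], [0, 3, 0, 0, -1], [0, 3, 0, 0, -1], [0, 3, 0, 0, -1], [0, 2, 0, 0, -1], [0, 0, 0, 0, -1]],
  ],
)

```text
t: 23.33
position: [0.5485, -0.0332, 0.0129]
orientation: [-3.126, 0.003, 1.537]
force: [-0.2, 0.7, 0.0]
finger_gap: 0.0002
```

```bash
python3 look.py s21 .628 .026 -3
```

```text
23.3333 [ 0.5485 -0.0332  0.0129] 88.1 [-0.2  0.7  0. ]
side vein yaw (np.float64(2.5276782503561517), np.float64(-0.007243337201818469), 16) rel bay 4.527678250356152
fit side [ 0.6294 -0.0064 -0.0598] -3.42 0.0018437554615026558
```

View pics/s21a.png

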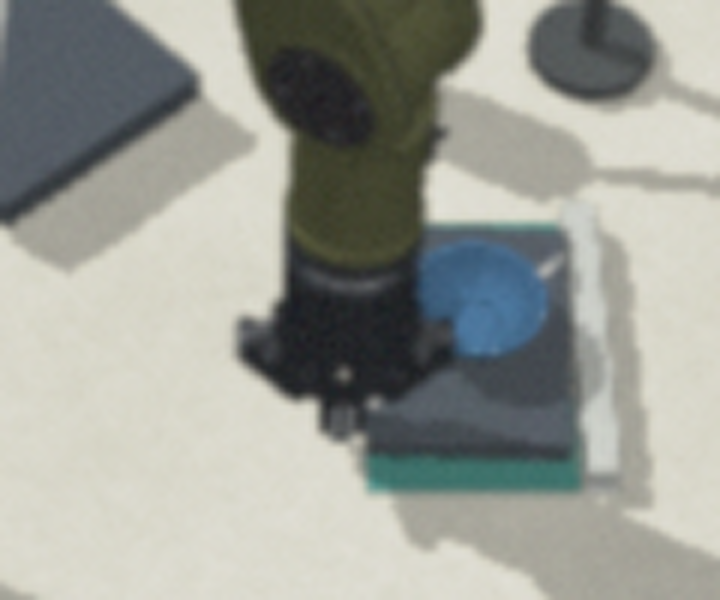

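Request:
apply_moves(
  motion=[
    [[0, 2, 0, 0, -1], [0, 2, 0, 0, -1], [0, 2, 0, 0, -1], [0, 0, 0, 0, -1]],
  ],
)

```text
t: 23.72
position: [0.5527, -0.0347, 0.0126]
orientation: [-3.124, 0.004, 1.536]
force: [-4.5, -2.6, 2.8]
finger_gap: 0.0001
```

Request:
apply_moves(
  motion=[
    [[0, 1.5, 0, 0, -1], [0, 1.5, 0, 0, -1], [0, 0, 0, 0, -1]],
  ],
)

```text
t: 23.97
position: [0.5547, -0.0352, 0.0125]
orientation: [-3.122, 0.004, 1.535]
force: [-6.2, -2.8, 3.9]
finger_gap: 0.0003
```

```bash
python3 look.py s22 .628 .026 -3
```

```text
23.9667 [ 0.5547 -0.0352  0.0125] 87.9 [-6.2 -2.8  3.9]
side vein yaw (np.float64(4.241870359516929), np.float64(-0.006750880674417395), 15) rel bay 6.241870359516929
fit side [ 0.6301 -0.0063 -0.0485] -2.78 0.0017809623948997905
```

View pics/s22a.png

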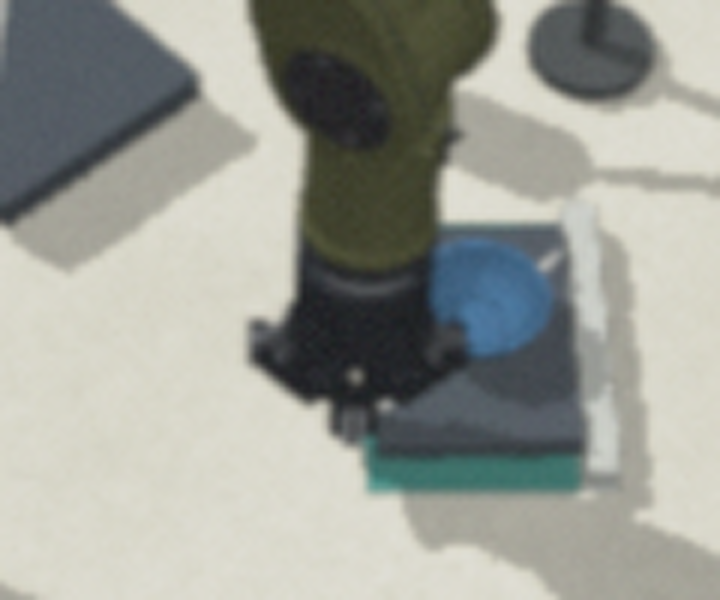

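Request:
apply_moves(
  motion=[
    [[0, 1.5, 0, 0, -1], [0, 1.5, 0, 0, -1], [0, 0, 0, 0, -1]],
  ],
)

```text
t: 24.27
position: [0.5547, -0.0351, 0.0124]
orientation: [-3.116, 0.003, 1.535]
force: [-12.0, -3.2, 8.5]
finger_gap: 0.0003
```

Request:
apply_moves(
  motion=[
    [[0, 1.5, 0, 0, -1], [0, 0, 0, 0, -1]],
  ],
)

```text
t: 24.43
position: [0.5548, -0.035, 0.0123]
orientation: [-3.114, 0.003, 1.535]
force: [-13.4, -2.6, 11.0]
finger_gap: 0.0002
```

```bash
python3 look.py s23 .628 .026 -2
python3 - <<'E'
from h import *
im,d=snap('top','t23'); crop('t23',300,120,390,225,5.7,'t23a')
E
```

```text
24.4333 [ 0.5548 -0.035   0.0123] 87.9 [-13.4  -2.6  11. ]
side vein yaw (np.float64(4.124219249278423), np.float64(-0.0066672484093611515), 15) rel bay 6.124219249278423
fit side [ 0.63   -0.0064 -0.0482] -2.76 0.002406393018725552
```

View pics/s23a.png

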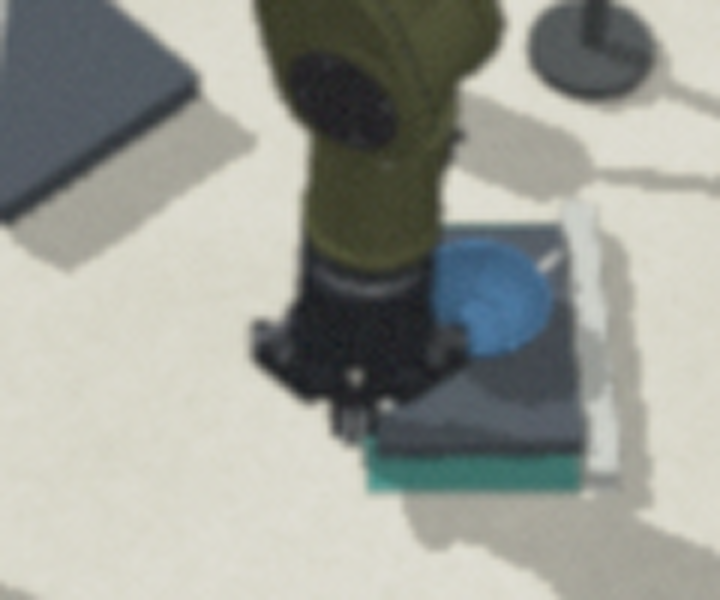

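View pics/t23a.png

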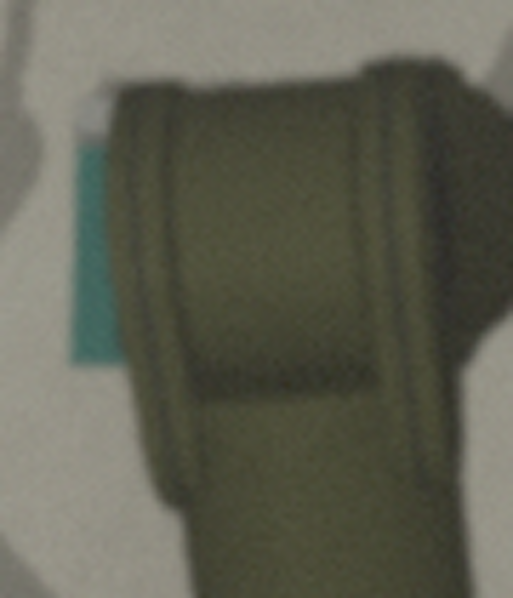

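The right side now stops firmly, with the force rising from 6 to 13 N and no movement. One more left push will seat that side.

Request:
apply_moves(
  motion=[
    [[0, -8, -5, 0, -1], [0, -6, -20, 0, -1], [20, -2, -10, 0, -1], [30, 0, 0, 0, -1], [30, 0, 0, 0, -1], [30, 0, 0, 0, -1], [10, 0, 0, 0, -1], [0, 0, 0, 0, -1]],
  ],
)

```text
t: 25.2
position: [0.5511, 0.092, 0.0472]
orientation: [-3.128, -0.001, 1.544]
force: [-1.1, 0.4, -0.4]
finger_gap: 0.0002
```

Request:
apply_moves(
  motion=[
    [[0, 0, 12, 0, -1], [0, 0, 12, 0, -1], [0, 0, 11, 0, -1], [0, 3, 0, 0, -1], [0, 3, 0, 0, -1], [0, 2, 0, 0, -1], [0, 2, 0, 0, -1], [0, 0, 0, 0, -1]],
  ],
)

```text
t: 25.87
position: [0.5588, 0.0861, 0.012]
orientation: [-3.124, 0.003, 1.537]
force: [-2.7, -0.4, -2.3]
finger_gap: 0.0001
```

```bash
python3 look.py s24 .629 .026 -2
```

```text
25.8667 [0.5588 0.0861 0.012 ] 88.0 [-2.7 -0.4 -2.3]
side vein yaw (np.float64(-2.377388250208346), np.float64(0.0003352906179913813), 14) rel bay -0.3773882502083459
fit side [ 6.266e-01 -3.000e-04  4.200e-03] 0.24 0.005590977133234143
```

View pics/s24a.png

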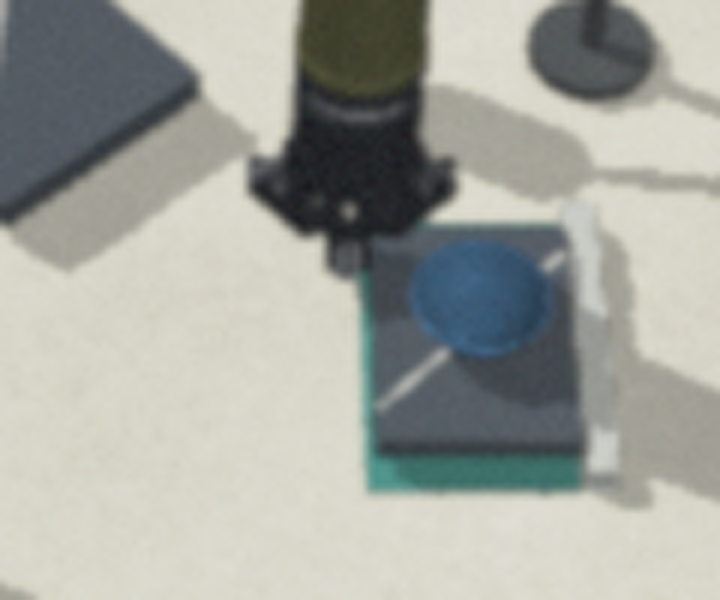

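Request:
apply_moves(
  motion=[
    [[0, 1.5, 0, 0, -1], [0, 1.5, 0, 0, -1], [0, 0, 0, 0, -1]],
  ],
)

```text
t: 26.17
position: [0.5589, 0.0862, 0.012]
orientation: [-3.119, 0.002, 1.537]
force: [-8.1, -1.3, 3.6]
finger_gap: -0.0
```

Request:
apply_moves(
  motion=[
    [[0, 1.5, 0, 0, -1], [0, 1.5, 0, 0, -1], [0, 0, 0, 0, -1]],
  ],
)

```text
t: 26.42
position: [0.5589, 0.0862, 0.012]
orientation: [-3.113, 0.002, 1.537]
force: [-13.2, -0.0, 8.8]
finger_gap: 0.0001
```

Both sides now stop without moving, at 13 N each. The two contact points give a yaw of -1.94°, against the bay's -2.0°. I'll back off, rise, and check from above.

Request:
apply_moves(
  motion=[
    [[0, -4, 0, 0, -1], [0, -8, 0, 0, -1], [0, -8, -15, 0, -1], [0, 0, -35, 0, -1], [0, 0, -40, 0, -1], [0, 0, -40, 0, -1], [0, 0, -40, 0, -1], [0, 0, -40, 0, -1]],
  ],
)

```text
t: 27.08
position: [0.55, 0.0874, 0.2251]
orientation: [-3.13, 0.002, 1.537]
force: [1.0, 1.2, 0.1]
finger_gap: 0.0003
```

Request:
apply_moves(
  motion=[
    [[0, 0, -40, 0, -1], [0, 0, -35, 0, -1], [0, 0, 0, 0, -1]],
  ],
)

```text
t: 27.33
position: [0.5556, 0.0868, 0.3052]
orientation: [3.14, -0.0, 1.537]
force: [0.5, -0.5, -0.6]
finger_gap: 0.0003
```

Run:
```python
from h import *
o=manip.get_obs();print(o['t'],o['position'],np.degrees(o['orientation'][2]),o['joints'])
im,d=snap('side','s25'); crop('s25',280,190,400,290,6,'s25a')
plan(.475,.38,.30,85,10)
for g in ([.629,.026,-.035],):
    print(vein(im,'side',g))
    print(slate_fit(im,'side',g,'RFN'))
```

```text
27.3333 [0.5555858  0.08680765 0.30515757] 88.03625863328828 [-0.62158075  0.59563109  0.66952291  1.68795053 -0.42499076  1.00609257
  0.16108587]
[29.0, -8.9, 0.2, 0.005]
[28.9, -9.0, 0.2, 0.005]
[28.9, -9.2, 0.2, 0.005]
[28.8, -9.3, 0.2, 0.005]
[28.8, -9.5, 0.2, 0.005]
[28.7, -9.6, 0.2, 0.005]
[28.7, -9.8, 0.2, 0.005]
[28.6, -9.9, 0.2, 0.005]
[28.6, -10.1, 0.2, 0.005]
[28.5, -10.2, 0.2, 0.005]
(np.float64(-2.439744488570561), np.float64(0.00036244925177506985), 14)
(array([ 0.62684282,  0.01691924, -0.02705168]), np.float64(0.0018102220934272989))
```

View pics/s25.png

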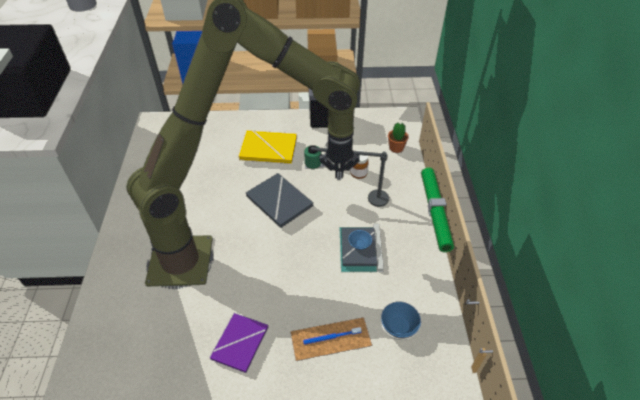

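View pics/s25a.png

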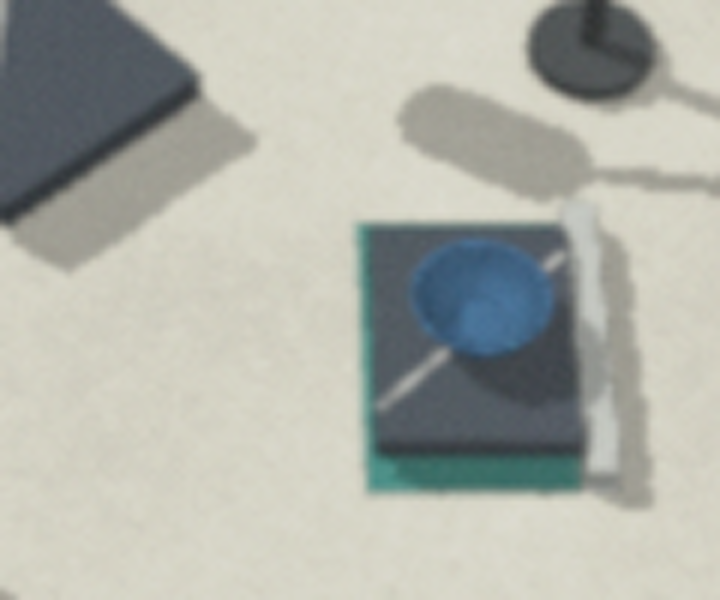

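The slate's far edge, from (566,226) to (583,443), lies along the rail with no green showing, and the bowl at (482,297) is in the middle. Now to the lamp's far side, staying above it.

Request:
apply_moves(
  motion=[
    [[29, -9, -2, 0, -1], [29, -9, -2, 0, -1], [29, -9, 0, 0, -1], [29, -9, 0, 0, -1], [29, -9.5, 0, 0, -1], [29, -9.5, 0, 0, -1], [29, -9.5, 0, 0, -1], [29, -9.5, 0, 0, -1]],
  ],
)

```text
t: 28.05
position: [0.4835, 0.3236, 0.301]
orientation: [-3.126, 0.002, 1.537]
force: [0.5, -0.3, 0.3]
finger_gap: -0.0003
```

Request:
apply_moves(
  motion=[
    [[29, -10, 0, 0, -1], [29, -10, 0, 0, -1], [5, 0, 0, 0, -1], [0, 0, 0, 0, -1]],
  ],
)

```text
t: 28.38
position: [0.4648, 0.3889, 0.3004]
orientation: [-3.125, 0.002, 1.543]
force: [0.3, -0.1, -0.3]
finger_gap: -0.0001
```

```bash
python3 cor2.py 379 443 583 443 566 226 482 297
python3 - <<'E'
from h import *
o=manip.get_obs();print(o['t'],o['position'],np.degrees(o['orientation'][2]),o['joints'])
im,d=snap('side','s26'); im,d=snap('top','t26')
g=[.629,.026,-.035]
print(vein(im,'top',g),slate_fit(im,'top',g,'LRN'),bay_fit(im,'top',[.688,.026,-.035]))
crop('t26',180,90,390,230,3.8,'t26a')
E
```

```text
centre(-4mm x) [0.6297 0.0236] yaw R -2.0 F -2.7 mean rel -0.4 len 0.117 0.1595
bowl-centre [ 0.0006 -0.001 ]
28.3833 [0.46479946 0.38891399 0.30041735] 88.39094385725983 [-1.13120533  0.68218265  0.69269244  1.54813952 -0.47741959  1.10035583
 -0.35021625]
(np.float64(-2.387303359257005), np.float64(-0.0036248576892661914), 19) (array([ 0.62044917,  0.01831612, -0.03477345]), np.float64(0.005366322315375985)) (array([ 0.68418997,  0.0260484 , -0.03596944]), np.float64(0.0013419663965749205))
```

View pics/s26.png

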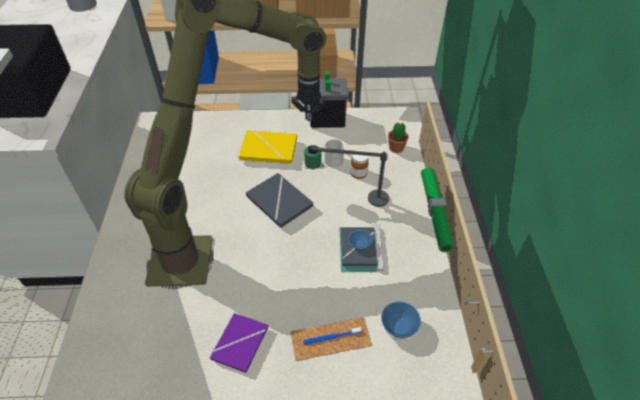

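View pics/t26a.png

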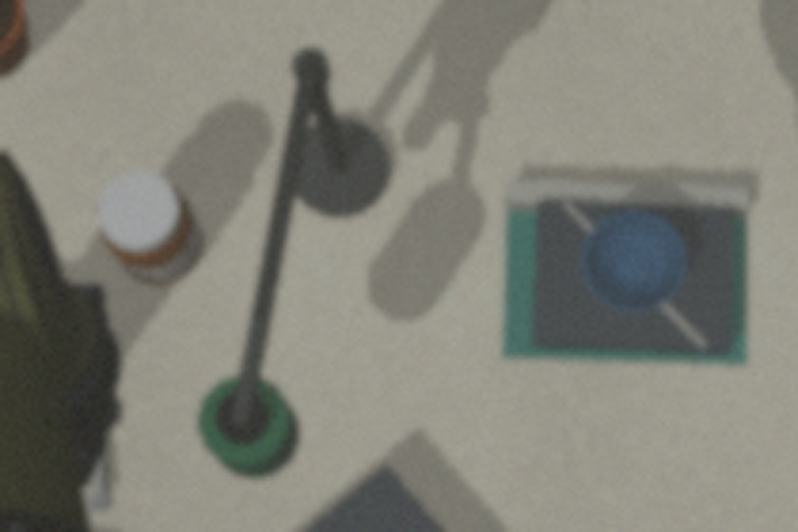

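The slate has rail on both sides, with a wider green strip on the left and a narrower one on the right, and the tool is clear of the lamp. I'll lower it and sweep the hood along its arc.

Request:
apply_moves(
  motion=[
    [[0, 0, 30, 0.03, -1], [0, 0, 30, 0.03, -1], [0, 0, 30, 0, -1], [0, 0, 20, 0, -1], [0, 0, 0, 0, -1]],
  ],
)

```text
t: 28.9
position: [0.4627, 0.3819, 0.188]
orientation: [-3.121, 0.01, 1.474]
force: [-0.7, -0.4, 1.0]
finger_gap: -0.0
```

Run:
```python
from h import *
o=manip.get_obs();print(o['t'],o['position'],np.degrees(o['orientation'][2]),o['joints'])
im,d=snap('side','s27'); crop('s27',270,60,400,190,4.5,'s27a')
def pt(a,r=.256): return .727+r*np.cos(np.radians(a)),.265+r*np.sin(np.radians(a))
prev=(*pt(158),.19,85); plan(*prev,2)
print('arc')
N=24; a0,a1=158,-123+360
for i in range(1,N+1):
    f=i/N; cur=(*pt(a0+(a1-a0)*f),.19,85+48*f)
    p=np.array(prev);c=np.array(cur);d=c-p;a=np.radians(p[3])
    print(i,round((d[0]*np.cos(a)+d[1]*np.sin(a))*1e3,1),round((d[0]*np.sin(a)-d[1]*np.cos(a))*1e3,1),round(-np.radians(d[3]),3),c.round(3))
    prev=cur
```

```text
28.9 [0.46267609 0.38192276 0.18804105] 84.42801901652567 [-1.09312188  0.80199916  0.6230347   1.69056146 -0.59060132  0.86943172
 -0.30859108]
[-9.6, 13.7, 0.3, -0.005]
[-9.7, 13.7, 0.3, -0.005]
arc
1 -14.2 -3.9 -0.035 [ 0.485  0.347  0.19  87.   ]
2 -14.3 -3.6 -0.035 [ 0.48   0.333  0.19  89.   ]
3 -14.3 -3.3 -0.035 [ 0.477  0.319  0.19  91.   ]
4 -14.4 -2.9 -0.035 [ 0.474  0.304  0.19  93.   ]
5 -14.5 -2.6 -0.035 [ 0.472  0.29   0.19  95.   ]
6 -14.5 -2.3 -0.035 [ 0.471  0.275  0.19  97.   ]
7 -14.6 -1.9 -0.035 [ 0.471  0.26   0.19  99.   ]
8 -14.6 -1.6 -0.035 [  0.472   0.246   0.19  101.   ]
9 -14.6 -1.3 -0.035 [  0.473   0.231   0.19  103.   ]
10 -14.7 -1.0 -0.035 [  0.476   0.217   0.19  105.   ]
11 -14.7 -0.6 -0.035 [  0.479   0.202   0.19  107.   ]
12 -14.7 -0.3 -0.035 [  0.483   0.188   0.19  109.   ]
13 -14.7 0.0 -0.035 [  0.488   0.174   0.19  111.   ]
14 -14.7 0.4 -0.035 [  0.493   0.161   0.19  113.   ]
15 -14.7 0.7 -0.035 [  0.5     0.147   0.19  115.   ]
16 -14.7 1.0 -0.035 [  0.507   0.134   0.19  117.   ]
17 -14.6 1.4 -0.035 [  0.515   0.122   0.19  119.   ]
18 -14.6 1.7 -0.035 [5.23e-01 1.10e-01 1.90e-01 1.21e+02]
19 -14.6 2.0 -0.035 [5.32e-01 9.90e-02 1.90e-01 1.23e+02]
20 -14.5 2.3 -0.035 [5.42e-01 8.80e-02 1.90e-01 1.25e+02]
21 -14.5 2.7 -0.035 [5.53e-01 7.70e-02 1.90e-01 1.27e+02]
22 -14.4 3.0 -0.035 [5.64e-01 6.80e-02 1.90e-01 1.29e+02]
23 -14.3 3.3 -0.035 [5.75e-01 5.90e-02 1.90e-01 1.31e+02]
24 -14.2 3.6 -0.035 [5.88e-01 5.00e-02 1.90e-01 1.33e+02]
```

View pics/s27a.png

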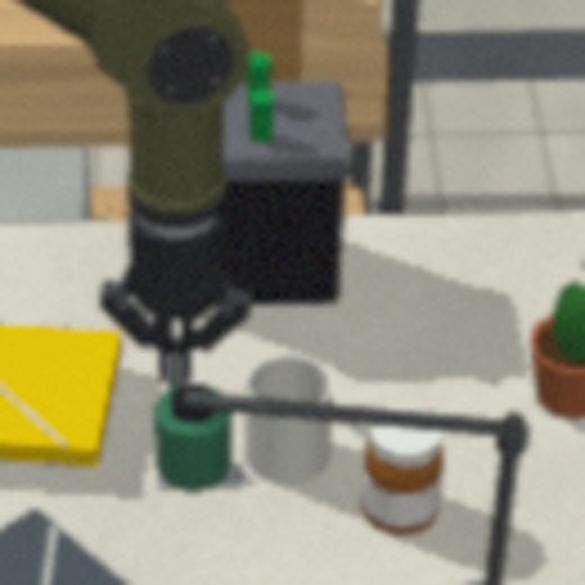

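Request:
apply_moves(
  motion=[
    [[-9.5, 13.5, 0, 0, -1], [-9.5, 13.5, 0, 0, -1], [-7, -2, 0, -0.018, -1], [-7, -2, 0, -0.018, -1], [-7, -1.8, 0, -0.018, -1], [-7, -1.8, 0, -0.018, -1], [-7, -1.6, 0, -0.018, -1], [-7, -1.6, 0, -0.018, -1]],
  ],
)

```text
t: 29.62
position: [0.4761, 0.3223, 0.1922]
orientation: [-3.126, 0.001, 1.587]
force: [0.1, 0.3, 0.7]
finger_gap: 0.0001
```

Run:
```python
from h import *
o=manip.get_obs();print(o['t'],o['position'],np.degrees(o['orientation'][2]),o['force'])
im,d=snap('side','s28'); crop('s28',270,60,400,190,4.5,'s28a')
```

```text
29.6167 [0.47607888 0.32232716 0.1922265 ] 90.94974045164918 [0.08090852 0.34198935 0.66367813]
```

View pics/s28a.png

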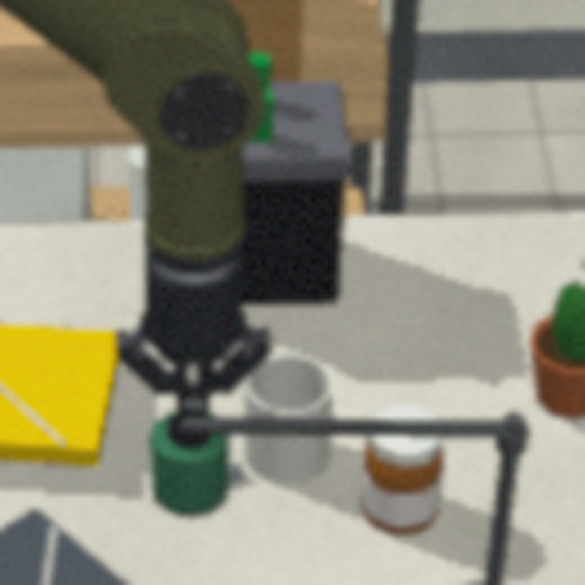

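The hood is moving, so I'll continue along the arc.

Request:
apply_moves(
  motion=[
    [[-9.5, -2, 0, -0.023, -1], [-9.5, -2, 0, -0.023, -1], [-9.5, -1.8, 0, -0.023, -1], [-9.5, -1.7, 0, -0.023, -1], [-9.5, -1.5, 0, -0.023, -1], [-9.5, -1.3, 0, -0.023, -1], [-9.5, -1.2, 0, -0.023, -1], [-9.5, -1, 0, -0.023, -1]],
  ],
)

```text
t: 30.33
position: [0.4714, 0.2456, 0.1922]
orientation: [-3.126, -0.001, 1.771]
force: [-0.3, -0.1, 0.1]
finger_gap: -0.0003
```

```bash
cat > arc.py <<'E'
from h import *
o=manip.get_obs();p=o['position'];y=np.degrees(o['orientation'][2]);print(o['t'],p,y,o['force'],o['joints'].round(2))
v=p[:2]-[.727,.265];a=np.degrees(np.arctan2(v[1],v[0]))%360;print('angle',a,'r',np.hypot(*v))
prev=(p[0],p[1],.19,y)
for i in range(1,9):
    aa=np.radians(a+2.15*i); cur=(.727+.256*np.cos(aa),.265+.256*np.sin(aa),.19,y+1.32*i)
    d=np.array(cur)-np.array(prev);t=np.radians(prev[3]);print([round((d[0]*np.cos(t)+d[1]*np.sin(t))*1e3,1),round((d[0]*np.sin(t)-d[1]*np.cos(t))*1e3,1),0,round(-np.radians(d[3]),3)]);prev=cur
E
python3 arc.py
```

```text
30.3333 [0.47135359 0.24559683 0.19220748] 101.45115349039082 [-0.27300743 -0.08617937  0.13661916] [-0.86  0.68  0.5   1.9  -0.5   0.7   0.14]
angle 184.34034133520944 r 0.25638168413039014
[np.float64(-9.6), np.float64(-0.6), 0, np.float64(-0.023)]
[np.float64(-9.6), np.float64(-0.9), 0, np.float64(-0.023)]
[np.float64(-9.6), np.float64(-0.7), 0, np.float64(-0.023)]
[np.float64(-9.6), np.float64(-0.6), 0, np.float64(-0.023)]
[np.float64(-9.6), np.float64(-0.5), 0, np.float64(-0.023)]
[np.float64(-9.6), np.float64(-0.3), 0, np.float64(-0.023)]
[np.float64(-9.6), np.float64(-0.2), 0, np.float64(-0.023)]
[np.float64(-9.6), np.float64(-0.0), 0, np.float64(-0.023)]
```

Request:
apply_moves(
  motion=[
    [[-9.5, -0.8, 0, -0.023, -1], [-9.5, -0.8, 0, -0.023, -1], [-9.5, -0.7, 0, -0.023, -1], [-9.5, -0.6, 0, -0.023, -1], [-9.5, -0.5, 0, -0.023, -1], [-9.5, -0.3, 0, -0.023, -1], [-9.5, -0.2, 0, -0.023, -1], [-9.5, 0, 0, -0.023, -1]],
  ],
)

```text
t: 31.0
position: [0.4885, 0.1717, 0.1921]
orientation: [-3.126, -0.004, 1.955]
force: [-0.7, 1.3, -0.8]
finger_gap: -0.0
```

```bash
python3 arc.py;  python3 - <<'E'
from h import *
im,d=snap('side','s29'); crop('s29',250,60,410,260,3,'s29a')
E
```

```text
31.0 [0.48852549 0.17171838 0.1921105 ] 111.99206140549875 [-0.66432865  1.29274253 -0.76438811] [-0.68  0.65  0.43  1.93 -0.43  0.66  0.4 ]
angle 201.36343465006362 r 0.25606942975005326
[np.float64(-9.6), np.float64(0.1), 0, np.float64(-0.023)]
[np.float64(-9.6), np.float64(0.2), 0, np.float64(-0.023)]
[np.float64(-9.6), np.float64(0.4), 0, np.float64(-0.023)]
[np.float64(-9.6), np.float64(0.5), 0, np.float64(-0.023)]
[np.float64(-9.6), np.float64(0.6), 0, np.float64(-0.023)]
[np.float64(-9.6), np.float64(0.8), 0, np.float64(-0.023)]
[np.float64(-9.6), np.float64(0.9), 0, np.float64(-0.023)]
[np.float64(-9.5), np.float64(1.0), 0, np.float64(-0.023)]
```

View pics/s29a.png

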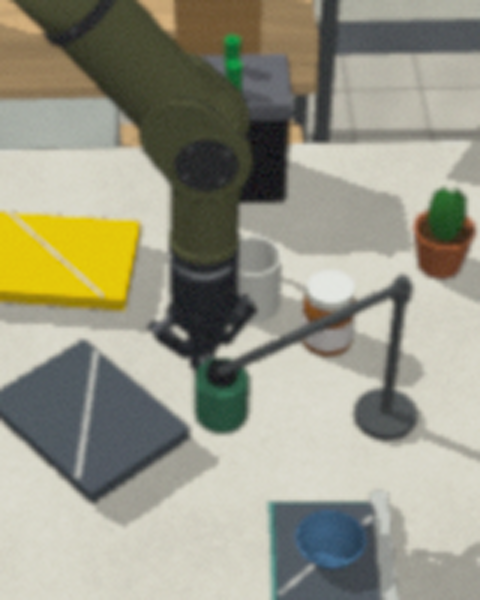

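The hood at crop (220,395) is riding ahead of the finger. Continue.

Request:
apply_moves(
  motion=[
    [[-9.5, 0.1, 0, -0.023, -1], [-9.5, 0.2, 0, -0.023, -1], [-9.5, 0.4, 0, -0.023, -1], [-9.5, 0.5, 0, -0.023, -1], [-9.5, 0.6, 0, -0.023, -1], [-9.5, 0.8, 0, -0.023, -1], [-9.5, 0.9, 0, -0.023, -1], [-9.5, 1, 0, -0.023, -1]],
  ],
)

```text
t: 31.72
position: [0.5263, 0.1063, 0.1916]
orientation: [-3.127, -0.007, 2.138]
force: [0.2, 1.3, -0.5]
finger_gap: 0.0002
```

```bash
python3 arc.py
```

```text
31.7167 [0.52629313 0.10632975 0.1915662 ] 122.50357401379455 [ 0.24342767  1.32348843 -0.54742769] [-0.5   0.66  0.36  1.88 -0.36  0.68  0.64]
angle 218.32838600323498 r 0.25585053299846394
[np.float64(-9.6), np.float64(1.0), 0, np.float64(-0.023)]
[np.float64(-9.5), np.float64(1.3), 0, np.float64(-0.023)]
[np.float64(-9.5), np.float64(1.4), 0, np.float64(-0.023)]
[np.float64(-9.5), np.float64(1.6), 0, np.float64(-0.023)]
[np.float64(-9.5), np.float64(1.7), 0, np.float64(-0.023)]
[np.float64(-9.4), np.float64(1.8), 0, np.float64(-0.023)]
[np.float64(-9.4), np.float64(2.0), 0, np.float64(-0.023)]
[np.float64(-9.4), np.float64(2.1), 0, np.float64(-0.023)]
```

Request:
apply_moves(
  motion=[
    [[-9.5, 1.1, 0, -0.023, -1], [-9.5, 1.3, 0, -0.023, -1], [-9.5, 1.4, 0, -0.023, -1], [-9.5, 1.6, 0, -0.023, -1], [-9.5, 1.7, 0, -0.023, -1], [-9, 1.8, 0, -0.023, -1], [-6, 1.3, 0, -0.015, -1], [-4, 0.8, 0, -0.01, -1]],
  ],
)

```text
t: 32.38
position: [0.5749, 0.0591, 0.1909]
orientation: [-3.128, -0.009, 2.3]
force: [-0.1, 0.3, 0.1]
finger_gap: -0.0002
```

```bash
python3 arc.py;  python3 - <<'E'
from h import *
im,d=snap('side','s30'); crop('s30',280,120,410,270,4,'s30a')
E
```

```text
32.3833 [0.57487572 0.0590674  0.19085915] 131.77649931196908 [-0.13049379  0.34311197  0.11456187] [-0.36  0.71  0.31  1.75 -0.29  0.75  0.83]
angle 233.54638029058594 r 0.2560274050640061
[np.float64(-9.4), np.float64(2.2), 0, np.float64(-0.023)]
[np.float64(-9.3), np.float64(2.3), 0, np.float64(-0.023)]
[np.float64(-9.3), np.float64(2.4), 0, np.float64(-0.023)]
[np.float64(-9.3), np.float64(2.5), 0, np.float64(-0.023)]
[np.float64(-9.2), np.float64(2.7), 0, np.float64(-0.023)]
[np.float64(-9.2), np.float64(2.8), 0, np.float64(-0.023)]
[np.float64(-9.1), np.float64(2.9), 0, np.float64(-0.023)]
[np.float64(-9.1), np.float64(3.1), 0, np.float64(-0.023)]
```

View pics/s30a.png

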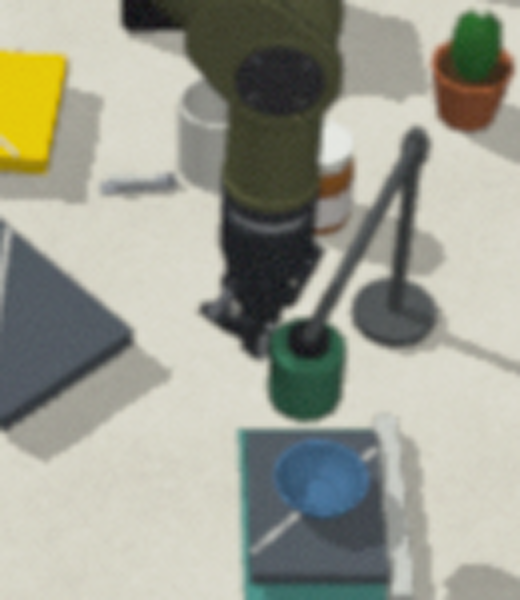

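Close to the stop now. I'll take small steps and watch the force.

Request:
apply_moves(
  motion=[
    [[-4, 0.9, 0, -0.01, -1], [-4, 0.9, 0, -0.01, -1], [-3, 0.7, 0, -0.008, -1], [-3, 0.7, 0, -0.008, -1], [0, 0, 0, 0, -1]],
  ],
)

```text
t: 32.85
position: [0.5872, 0.0507, 0.1909]
orientation: [-3.129, -0.008, 2.336]
force: [0.3, -0.1, -0.1]
finger_gap: -0.0002
```

Request:
apply_moves(
  motion=[
    [[-3, 0.7, 0, -0.008, -1], [-3, 0.7, 0, -0.008, -1], [0, 0, 0, 0, -1]],
  ],
)

```text
t: 33.1
position: [0.5903, 0.0487, 0.1906]
orientation: [-3.128, -0.013, 2.353]
force: [-3.9, 3.0, 2.7]
finger_gap: -0.0
```

```bash
python3 arc.py | head -3
```

```text
33.1 [0.59034302 0.04873937 0.19058022] 134.81089176398663 [-3.93144891  2.98708221  2.66929013] [-0.32  0.72  0.29  1.71 -0.28  0.77  0.89]
angle 237.7108501620854 r 0.2558198357857196
[np.float64(-9.4), np.float64(2.1), 0, np.float64(-0.023)]
```

Request:
apply_moves(
  motion=[
    [[-2, 0.5, 0, 0, -1], [0, 0, 0, 0, -1]],
  ],
)

```text
t: 33.27
position: [0.5904, 0.0487, 0.1905]
orientation: [-3.126, -0.017, 2.353]
force: [-7.5, 4.0, 5.5]
finger_gap: -0.0004
```

Request:
apply_moves(
  motion=[
    [[5, -1, 0, 0, -1], [12, -2, 0, 0, -1], [20, 0, 0, 0, -1], [30, 0, 0, 0, -1], [30, 0, -10, 0, -1], [30, 0, -30, 0, -1], [30, 0, -30, 0, -1], [30, 0, -20, 0, -1]],
  ],
)

```text
t: 33.93
position: [0.4623, 0.1775, 0.2835]
orientation: [-3.132, -0.007, 2.351]
force: [1.1, 1.0, 0.3]
finger_gap: 0.0002
```

Run:
```python
from h import *
o=manip.get_obs();print(o['t'],o['position'],o['force'])
im,d=snap('side','s31'); im,d=snap('top','t31'); crop('t31',180,90,400,240,3.6,'t31a');crop('s31',280,120,410,270,4,'s31a')
```

```text
33.9333 [0.4623416  0.17749526 0.28352691] [1.14264369 0.95625201 0.29176364]
```

View pics/s31.png

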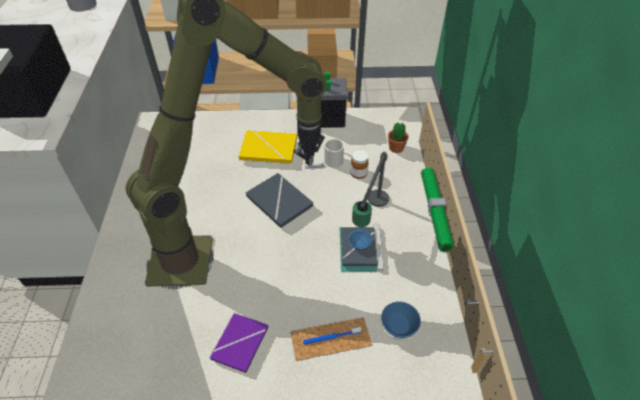

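View pics/t31a.png

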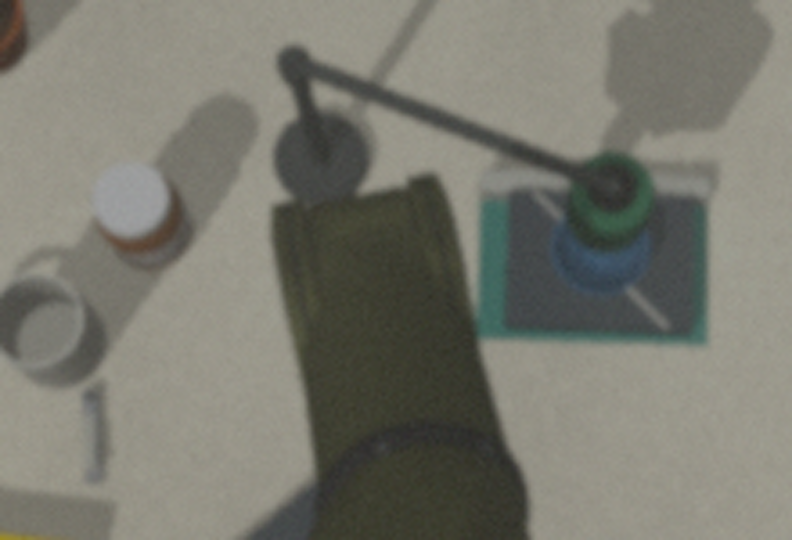

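View pics/s31a.png

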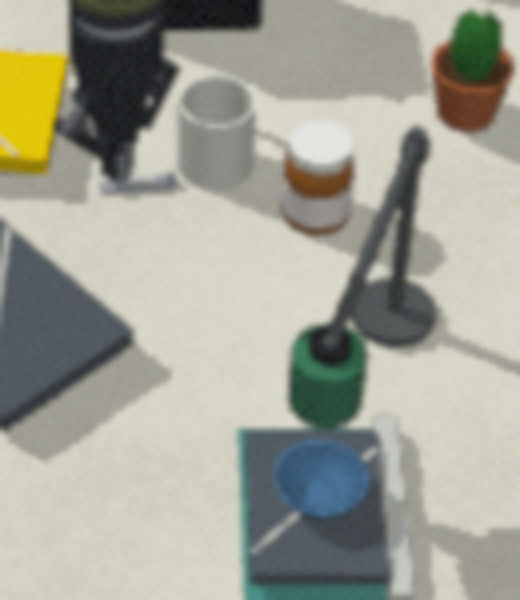

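Run:
```python
from h import *
p=px('top',180+610/3.6,90+200/3.6,.225);print('hood',p, 'expected .629 .028')
im=cv2.imread('pics/t31.png'); print(vein(im,'top',[.628,.024,-.035]),bay_fit(im,'top',[.688,.026,-.035]))
im=cv2.imread('pics/s31.png'); print(vein(im,'side',[.629,.026,-.035]))
crop('s31',335,215,395,280,9,'s31b'); crop('t31',305,130,385,190,9,'t31b')
```

```text
hood [0.62317517 0.02901682 0.225     ] expected .629 .028
(np.float64(-2.3622486524658766), np.float64(-0.0026459478440115803), 19) (array([ 0.6880535 ,  0.02572844, -0.03889987]), np.float64(0.0015362828063102596))
(np.float64(-2.4011888805769614), np.float64(0.00040839356763261035), 14)
```

View pics/s31b.png

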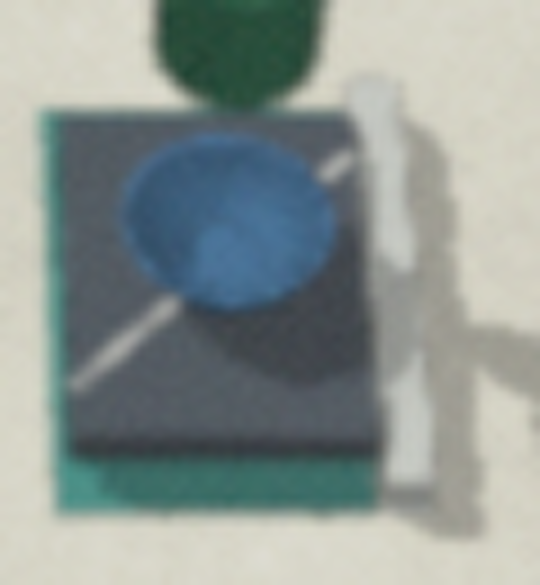

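View pics/t31b.png

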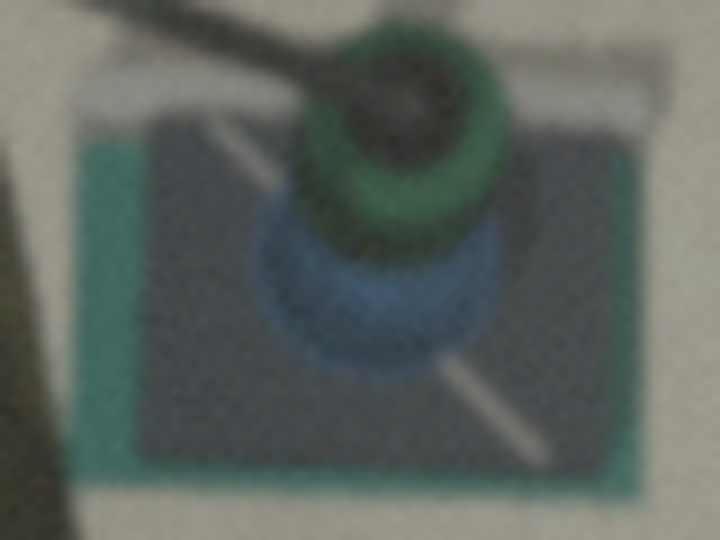

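The far edge lies against the rail along its whole length and inside both ends, the bowl is centred, and the hood is over the slate. Handing in.

```bash
python3 -c "
from plant import manip
print(manip.get_obs()['t'],manip.finish_job())"
```

```text
the job is handed in; nothing more can be done
34.0333 None
```

I did the three parts in the order asked and handed the job in at 34 s. The hand-in reports no verdict.

- **Toothbrush:** it lies lengthwise on the cork mat, within about 1° of the mat's long axis and about 5 mm of its middle by the tool pose. I let go of it there.
- **Slate:** I walked it left, right, left and so on, in seven pushes. The first three ended about 10.1° left-ahead, 10.3° right-ahead and 9.5° left-ahead. Both near corners then stopped hard at about 13 N. The two contact points put it at -1.94°, against the bay's -2.0°.
- **Bowl:** it is still standing in the middle, within about 1 mm by the picture.
- **Lamp:** I swung it until the force rose to about 9 N with no more movement. The hood measures within about 6 mm of its expected home position.

In the last pictures the slate's far edge lies along the rail inside both ends, about 6 mm right of the rail's middle by estimate. The mug, jar, clipper and stacked bowls look undisturbed.

**Where checks disagreed:**
- The vein reads 0.2° to 0.4° left-ahead of the bay. That is about the noise of the measurement, and I saw no gap.
- The two cameras differ by about 4 mm in x. For the final fit I relied on contact instead.

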